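Pin the stand neck to a face-down monitor

TASK

Fit the stand neck to the monitor that lies face down: lower its tongue gently between the two ears of the hinge bracket on the monitor's back, so that the neck lies flat on the back and the holes line up, then push the long hinge pin sideways through both ears and the tongue until its thumb grip is home against the ear, from whichever side is free. Let go of everything, and leave the other things on the desk and on the monitor where they lie.

Things in the scene. Friction and masses are not known exactly. Their poses are not given: they have to be found in the camera images.
- monitor: 16-inch monitor, fixed, lying face down on a foam mat. Black panel 225 (x) x 360 (y); on it a flat grey back cover 200 x 330 whose top is 42 mm above the desk and carries the steel hinge bracket. Origin: centre of the mat's underside, on the desk; z up, x towards the edge with the vents, y along the hinge axis. Its screen is underneath: keep loads on it under 80 N.
- hinge_eye (a point): centre of the hinge bracket, midway between its ears on the axis (monitor's y) of their 14 mm holes; 30 mm along x from the monitor's origin, 60 mm above the desk. Ears: upright, 34 (x) x 6 (y) x 36 high above the cover, inner faces 13.5 and outer 19.5 mm either side of this point. A wall 30 high closes the bracket 22 mm away on +x: the neck must run to -x.
- neck: aluminium neck, 0.27 to 0.49 kg, loose on its flat underside: column 44 wide x 30 thick (x = -90 to 33 mm), then a tongue 24 wide, 2 to 34 mm above the underside (x = 33 to 91). Origin: underside, near the centre of mass; x towards the tongue's end, z up. Fitted: underside on the monitor's cover, x along the monitor's x; it then stays by itself, and a pin's nose can nudge it 1 to 2 mm.
- neck_eye (a point): centre of the 14 mm cross hole in the tongue (hole axis = neck's y), 75 mm along x from the neck's origin, 18 mm above its underside: as high as the ears' holes when the neck lies on the cover.
- hinge_pin: the long pin, 60 g, lying flat on the desk: black thumb grip 36 (x) x 22 (y) x 12 (z) mm and a steel shank along +x, 12 mm in diameter, 52 long, the last 9 mm tapering to 6 mm. Origin: centre of the grip's underside; shank axis 6 mm above it, from x = 18 mm (front face of the grip, which stops at the ear) to x = 70. May go in from either side.
- pin_mid (a point): point on the long pin's axis, 19.5 mm ahead of the grip's front face (37.5 mm along x from the pin's origin, 6 mm above its underside). Fully home from either side, it lies at hinge_eye.
- short_pin: bystander: pin for the stand's foot, same grip, frame and diameter as the long pin but a shank of only 26 mm. Lies flat on the desk; the two pins may have changed places.
- tape_roll: bystander: brown packing tape roll, 96 mm across, 48 high, flat on the monitor's back cover about 112 mm to one side or the other of the hinge bracket: the pin cannot be brought in on that side. Origin: centre of its underside.
- opening_tool: bystander: flat black plastic opening tool, 160 x 20 x 8 mm, lying along roughly the monitor's x on the back cover, about 112 mm from the bracket on the side away from the tape; low enough to pass over. Origin: on its underside, 75 mm from the handle's end.
- screwdriver: bystander: black-handled screwdriver, 160 mm long, on the desk beyond the pins.
- stapler: bystander: black stapler, 155 x 36 x 55 mm high, to the right of the neck.
- mug: bystander: white mug, 80 mm across, 95 mm high, beyond the pins.
- mouse: bystander: black computer mouse, 105 x 60 x 33 mm high, on the desk between neck and monitor.
There are look-alikes about, which are no part of the job. Several things look just like the neck: the one meant starts farthest to the robot's left. Leave any orange look-alike of the hinge_pin alone.

How it is judged:
By the outcome, as a careful person would: the job done as asked, in the order asked, and still so for the second after the job is handed in, with the robot touching nothing.
It also fails if it takes over 72 s, if anything falls off the work surface, if the arm or the gripper's body presses on something with over 40 N, if the wrist force passes 120 N, or if a joint passes its speed limit or range.

ROBOT

A 6-joint arm with a two-finger parallel gripper is mounted at the origin on the work surface. World frame = base frame: x ahead of the robot, y to its left, z up, the work surface at z = 0. Lengths are in m, angles in degrees, forces in N, time in s.
With the tool pointing down it reaches from about 0.25 to 0.725 m from the base axis. Payload 9.7 kg.
Tool frame: the origin (TCP) lies at the very end of the fingers, on their centre line; the grasp point (between the pads) lies 19 mm behind it; z points along the fingers, y is the line along which they close (so a half turn about z gives the same grasp; the last joint's range is limited). The gripper opens to 85 mm and grips with 20 to 120 N. Pads are 22 mm wide; open, the fingers measure 114 mm over their backs; the gripper's body (76 mm by 85 mm) begins 54 mm behind the grasp point. The pads swing forward as they close: fully open they stand 13 mm farther back than shut.
Start: joints at [76.948, 4.979, 10.078, 95.1, 0, 90], TCP at [0.124, 0.536, 0.197] pointing down, gripper open.
Joint ranges: [-179.16, 179.16], [-48.56, 103.87], [-65.8, 70.77], [-126.05, 130.52], [-82.76, 87.17], [-180, 180]. Speed limits (degrees/s): [127.2, 127.2, 147.25, 180, 180, 180].

INTERFACE

Orientations are given as [roll, pitch, yaw] about the fixed x, y, z axes, in that order (R = Rz(yaw) Ry(pitch) Rx(roll)).
In Python, from workcell import telemetry, optics, workorder gives the robot as it stands.
- The arm moves only by the shell command python3 -m handwheel 'ROWS' [FORCE]. ROWS is JSON, a list of rows, each an object of numbers: "tx", "ty", "tz": the shift along the tool's x, y, z in m; "ax", "ay", "az": the turn, a rotation vector about the tool's x, y, z in degrees; "jaw": the gripper command: -1 is shut, 1 is fully open, values between are in proportion. A call has exactly 10 rows; each row shifts and turns the commanded pose from where the row before left it, along the tool's axes as they then stand; what a row does not reach is not made up. A row lasts 1/8 s, in which the tool goes at most 62.5 mm and 10.7 degrees, less where a joint would pass 70% of its speed; a pose out of reach is approached as far as the arm can. A call is refused whole if a number of a shift passes 0.0625 or a number of a turn 10.7, either way. A call with a gripper value outside its range is refused whole. The fingers move at their own pace and stop on an object; FORCE is the grip in N (left out, the last holds). Time passes only in rows, so rows that do not move let the fingers close, or fill a call up. It gives the time, the measured TCP pose, the force, the opening and the grip force at its end, in the units of the state.
- telemetry.get_obs(): the state, without advancing time (a new reading comes with each control period).
- optics.camera(name): name is "scene" or "top" or "wrist"; returns a dict with "color" (384x512x3 uint8, red, green, blue), "K" (3x3 intrinsics, pixels), "extrinsics" (4x4, takes a point from camera to world coordinates); the wrist camera has in their place "mount" (4x4, takes a point from camera to tool coordinates, whose origin is the TCP and whose axes are the flange's). Camera axes: x right, y down, z forward; pixel columns grow to the right and rows downward; lengths in m; the calibration is good to about 2 mm. A picture is of the moment at which its call begins: read the wrist's pose just before it. There is no depth.
- workorder.job_done(): hands the job in; it is judged then, once.
The state is a dict: "time": time; "q": joint angles; "qd": joint speeds; "joint_efforts": joint torques, N m; "ee_pos": TCP position; "tcp_rot": TCP orientation; "wrist_force": force on the tool from outside, world axes, zero at the start; "torque": the same for the moment, N m; "opening": finger opening in m; "grasp_force": force on a finger pad.
Only numpy, scipy, OpenCV 4.12 (cv2) and the standard library are available. Lean on these libraries where they do the work, as an engineer would, in place of code of your own. Each camera call takes 0.05 s, during which the arm holds its last target. There are 200 camera calls.

## Working session

There is one attempt and no reset: what is moved stays moved. The work goes in short steps, Python scripts to look and compute and a shell command to move; the robot and the scene stay as the last step left them, time stands still between calls to the robot, and variables do not carry over. Pictures are saved under pics/ and viewed, at most 10 in all, crops included, and the job is handed in when it is done.

```bash
mkdir -p pics; ls
python3 - <<'E'
from workcell import telemetry, optics
import cv2,numpy as np
o=telemetry.get_obs();print(o)
for n in("scene","top","wrist"):
    c=optics.camera(n);cv2.imwrite(f"pics/{n}0.png",cv2.resize(c["color"][:,:,::-1],(768,576),interpolation=cv2.INTER_CUBIC))
    print(n,c["K"].tolist(),np.round(c.get("extrinsics",c.get("mount")),4).tolist())
E
```

```text
pics
{'time': 0.0, 'q': array([7.69481518e+01, 5.01053991e+00, 1.00335690e+01, 9.50991536e+01,
       1.78131169e-05, 9.00018480e+01]), 'qd': array([ 0.01770365, -0.16885433, -0.05177169,  0.14993017, -0.08047494,
        0.02652313]), 'joint_efforts': array([-5.35294857e-04, -5.20386314e+01,  4.64808583e+01,  1.59411225e-02,
       -3.24225834e-05,  2.47266016e-06]), 'ee_pos': array([0.12414513, 0.53552067, 0.19638055]), 'tcp_rot': array([-1.79923875e+02, -1.53577454e-05,  1.66946304e+02]), 'wrist_force': array([-0.84506168, -0.15529252,  0.55267549]), 'torque': array([ 0.04351808,  0.04563344, -0.05211966]), 'grasp_force': 0.0, 'opening': 0.08554682637997162}
scene [[415.5086675458691, 0.0, 263.51699487327926], [0.0, 415.5086675458691, 195.4356219274321], [0.0, 0.0, 1.0]] [[-0.8496, 0.3173, -0.4213, 1.0763], [0.527, 0.5422, -0.6544, 0.7882], [0.0208, -0.778, -0.6279, 0.9066], [0.0, 0.0, 0.0, 1.0]]
top [[489.380335180138, 0.0, 259.1772426325518], [0.0, 489.380335180138, 193.16523295027415], [0.0, 0.0, 1.0]] [[-0.0259, -0.9975, 0.0662, 0.4435], [-0.9997, 0.0258, -0.0019, -0.0829], [0.0002, -0.0663, -0.9978, 1.2698], [0.0, 0.0, 0.0, 1.0]]
wrist [[305.46511636392813, 0.0, 256.9145118476649], [0.0, 305.46511636392813, 190.68465781700212], [0.0, 0.0, 1.0]] [[-0.0002, -0.9487, -0.3161, 0.0814], [1.0, -0.0004, 0.0006, 0.0003], [-0.0007, -0.3161, 0.9487, -0.1768], [0.0, 0.0, 0.0, 1.0]]
```

View pics/top0.png

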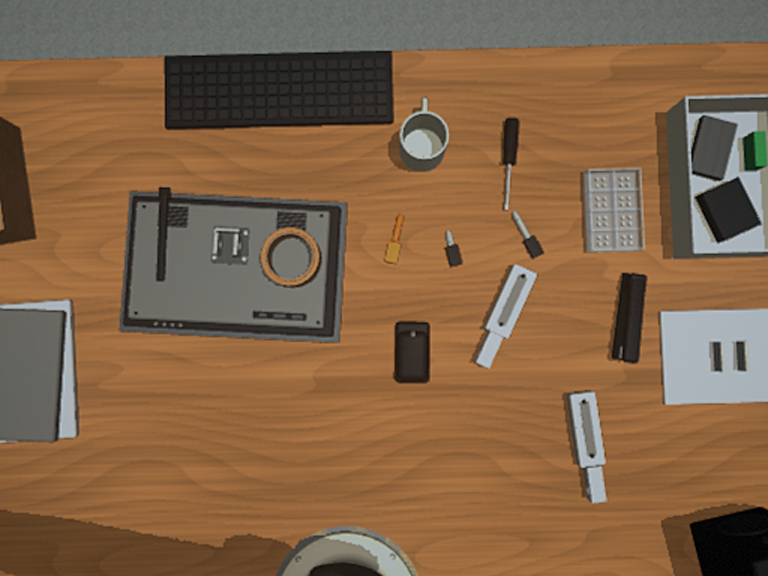

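View pics/scene0.png

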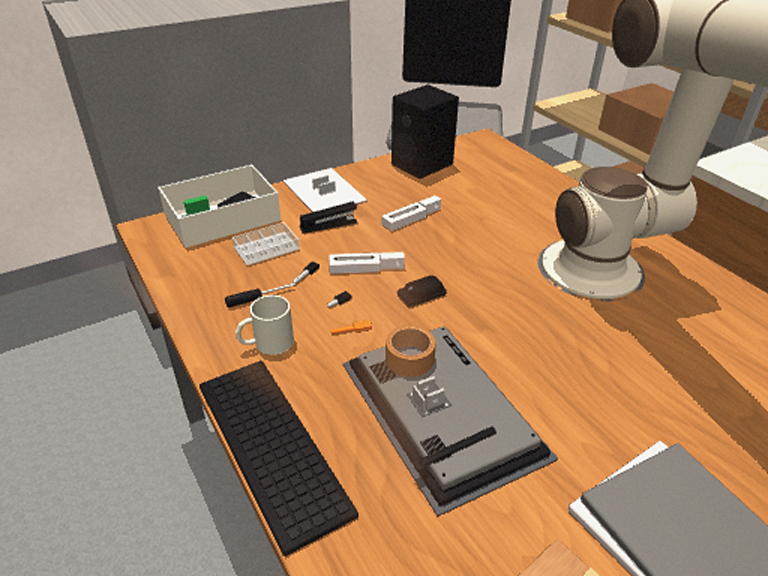

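```bash
cat > h.py <<'E'
import numpy as np,cv2
from scipy.spatial.transform import Rotation as R
from workcell import telemetry,optics
def tool():
    o=telemetry.get_obs();T=np.eye(4);T[:3,:3]=R.from_euler('xyz',o['tcp_rot'],degrees=True).as_matrix();T[:3,3]=o['ee_pos'];return T,o
def snap(n,f=None,crop=None,s=1.5):
    T,o=tool();c=optics.camera(n);E=c['extrinsics'] if n!='wrist' else T@c['mount'];K=c['K']
    if f:
        im=c['color'][:,:,::-1];x0,y0,x1,y1=crop or(0,0,512,384)
        cv2.imwrite('pics/'+f+'.png',cv2.resize(im[y0:y1,x0:x1],None,fx=s,fy=s,interpolation=cv2.INTER_CUBIC))
        np.savez('pics/'+f+'.npz',K=K,E=E,c0=[x0,y0],s=s,im=im)
    return K,E
def pw(f,p,z):
    d=np.load('pics/'+f+'.npz');p=np.asarray(p,float).reshape(-1,2);uv=(p+.5)/d['s']-.5+d['c0']
    r=np.c_[uv,np.ones(len(uv))]@np.linalg.inv(d['K']).T@d['E'][:3,:3].T;o=d['E'][:3,3]
    return o+r*((np.broadcast_to(z,len(uv))-o[2])/r[:,2])[:,None]
def move(target,yaw):
    "tool-frame shift and yaw turn to reach target with tool down"
    T,o=tool();d=T[:3,:3].T@(np.asarray(target)-T[:3,3]);Rt=R.from_euler('xyz',[180,0,yaw],degrees=True).as_matrix()
    print('shift',np.round(d,4),'turn',np.round(R.from_matrix(T[:3,:3].T@Rt).as_rotvec(degrees=True),2),'q',np.round(o['q'],1))
E
python3 - <<'E'
from h import *
snap('top','t1',(225,130,375,250),5)
P=lambda p,z:print(np.round(pw('t0',p,z),3).tolist())
snap('top','t0')
P([[230,243]],.06);P([[131,192],[347,205],[340,341],[121,331]],.03)
P([[525,270],[485,360]],.032);P([[588,398],[598,498]],.032)
P([[533,245],[516,213]],.006);P([[455,255],[448,232]],.006);P([[291,257]],.09);P([[164,190],[161,280]],.05);P([[412,352]],.03);P([[505,120],[507,208]],.02)
E
```

```text
[[0.609, 0.177, 0.06]]
[[0.705, 0.351, 0.03], [0.673, -0.017, 0.03], [0.442, -0.0, 0.03], [0.468, 0.368, 0.03]]
[[0.554, -0.316, 0.032], [0.404, -0.243, 0.032]]
[[0.336, -0.413, 0.032], [0.171, -0.423, 0.032]]
[[0.599, -0.337, 0.006], [0.656, -0.309, 0.006]]
[[0.585, -0.201, 0.006], [0.626, -0.19, 0.006]]
[[0.579, 0.072, 0.09]]
[[0.703, 0.288, 0.05], [0.551, 0.294, 0.05]]
[[0.42, -0.121, 0.03]]
[[0.816, -0.294, 0.02], [0.662, -0.292, 0.02]]
```

View pics/t1.png

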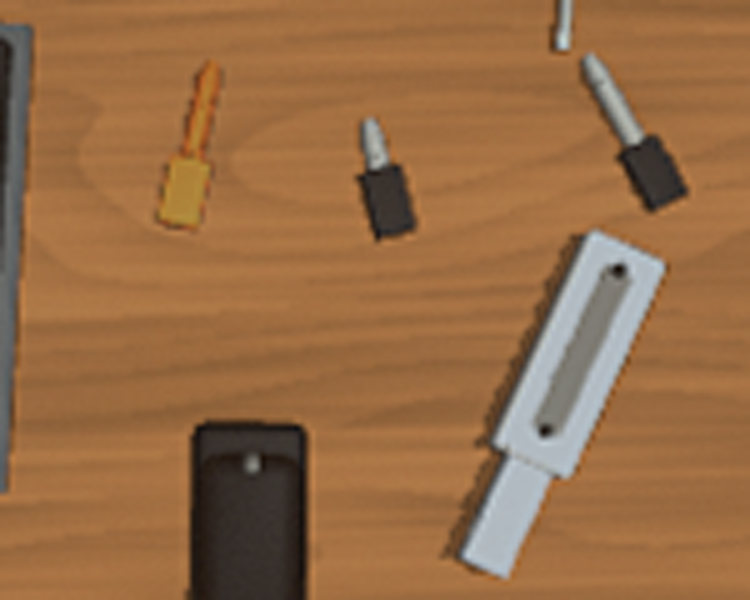

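Run:
```python
from h import *
p=pw('t1',[[593,230],[665,265],[572,478],[492,447],[460,558],[506,578]],[.03]*4+[.034]*2)
print(np.round(p,4).tolist());a=(p[0]+p[1])/2;b=(p[2]+p[3])/2;c=(p[4]+p[5])/2
print('len',np.linalg.norm(a-b),np.linalg.norm((a-c)[:2]),np.linalg.norm(p[0]-p[1]),np.linalg.norm(p[4]-p[5]))
d=(c-a)[:2];d/=np.linalg.norm(d);print('yaw',np.degrees(np.arctan2(d[1],d[0])));o=((a[:2]+90*.001*d)+(c[:2]-.091*d))/2;print('origin',o)
g=pw('t1',[[653,172],[632,143],[590,58]],[.009,.006,.006]);print(np.round(g,4).tolist())
move([*o,.2],66)
```

```text
[[0.5651, -0.3001, 0.03], [0.5463, -0.3361, 0.03], [0.4395, -0.2848, 0.03], [0.4562, -0.2449, 0.03], [0.4008, -0.2264, 0.034], [0.3902, -0.2492, 0.034]]
len 0.12027528637998262 0.17916551489687182 0.04056513682943094 0.025122832878687343
yaw 153.36649770869326
origin [ 0.47604143 -0.2781581 ]
[[0.5965, -0.336, 0.009], [0.6123, -0.3263, 0.006], [0.6575, -0.3061, 0.006]]
shift [-0.5266 -0.7133 -0.0028] turn [-3.0000e-02  3.0000e-02  1.0094e+02] q [76.9  5.  10.1 95.1  0.  90. ]
```

The neck meant is the one at t1 (560,400), since the other at top0 (588,445) lies farther right. The long pin has its grip at t1 (653,172) and its shank tip at (590,58). The short pin is at (388,200), and the orange look-alike at (190,190) stays put. The tape is on the monitor's −y side, so the pin goes in from +y. I'll look at the monitor on the way to the neck.

```bash
python3 -m handwheel '[{"tx":-0.05,"ty":-0.025,"tz":-0.005,"jaw":1},{"tx":-0.05,"ty":-0.025,"tz":-0.005,"jaw":1},{"tx":-0.05,"ty":-0.025,"tz":-0.005,"jaw":1},{"tx":-0.05,"ty":-0.025,"tz":-0.005,"jaw":1},{"tx":-0.05,"ty":-0.025,"tz":-0.005,"jaw":1},{"tx":-0.05,"ty":-0.025,"tz":-0.005,"jaw":1},{"tx":-0.05,"ty":-0.025,"tz":-0.005,"jaw":1},{"tx":-0.05,"ty":-0.025,"tz":-0.005,"jaw":1},{"tx":-0.05,"ty":-0.025,"tz":-0.005,"jaw":1},{"tx":-0.05,"ty":-0.025,"tz":-0.005,"jaw":1}]'
python3 - <<'E'
from h import *
snap('wrist','m1',None,1.56); move([.476,-.278,.2],153.4)
E
```

```text
shift [-0.5265 -0.7132 -0.0029] turn [-0.03 -0.   13.55] q [76.9  5.  10.1 95.1  0.  90. ]$[0]: bad value
```

View pics/m1.png

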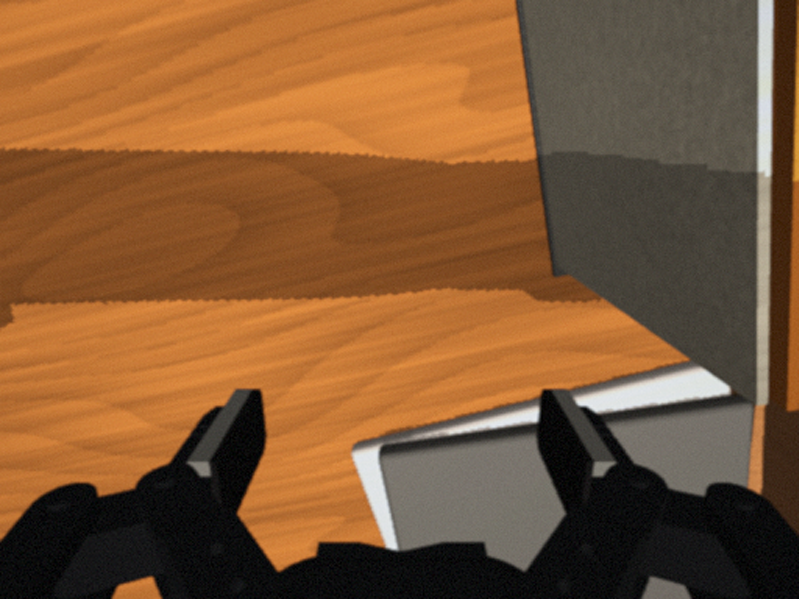

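```bash
python3 -m handwheel '[{"tx":-0.05,"ty":-0.025,"tz":-0.005,"ax":0,"ay":0,"az":0,"jaw":1},{"tx":-0.05,"ty":-0.025,"tz":-0.005,"ax":0,"ay":0,"az":0,"jaw":1},{"tx":-0.05,"ty":-0.025,"tz":-0.005,"ax":0,"ay":0,"az":0,"jaw":1},{"tx":-0.05,"ty":-0.025,"tz":-0.005,"ax":0,"ay":0,"az":0,"jaw":1},{"tx":-0.05,"ty":-0.025,"tz":-0.005,"ax":0,"ay":0,"az":0,"jaw":1},{"tx":-0.05,"ty":-0.025,"tz":-0.005,"ax":0,"ay":0,"az":0,"jaw":1},{"tx":-0.05,"ty":-0.025,"tz":-0.005,"ax":0,"ay":0,"az":0,"jaw":1},{"tx":-0.05,"ty":-0.025,"tz":-0.005,"ax":0,"ay":0,"az":0,"jaw":1},{"tx":-0.05,"ty":-0.025,"tz":-0.005,"ax":0,"ay":0,"az":0,"jaw":1},{"tx":-0.05,"ty":-0.025,"tz":-0.005,"ax":0,"ay":0,"az":0,"jaw":1}]'
python3 - <<'E'
from h import *
snap('wrist','m2',(60,0,460,300),2); move([.476,-.278,.2],153.4)
E
```

```text
time: 1.55
ee_pos: [0.5561, 0.1779, 0.2473]
tcp_rot: [180.0, 0.0, 166.9]
wrist_force: [0.5, 0.5, 0.2]
opening: 0.0852
grasp_force: 0.0
shift [-0.0217 -0.4591  0.047 ] turn [-0.08  0.09 13.37] q [ 1.730e+01  1.170e+01  2.310e+01  1.014e+02 -1.000e-01  3.060e+01]
```

View pics/m2.png

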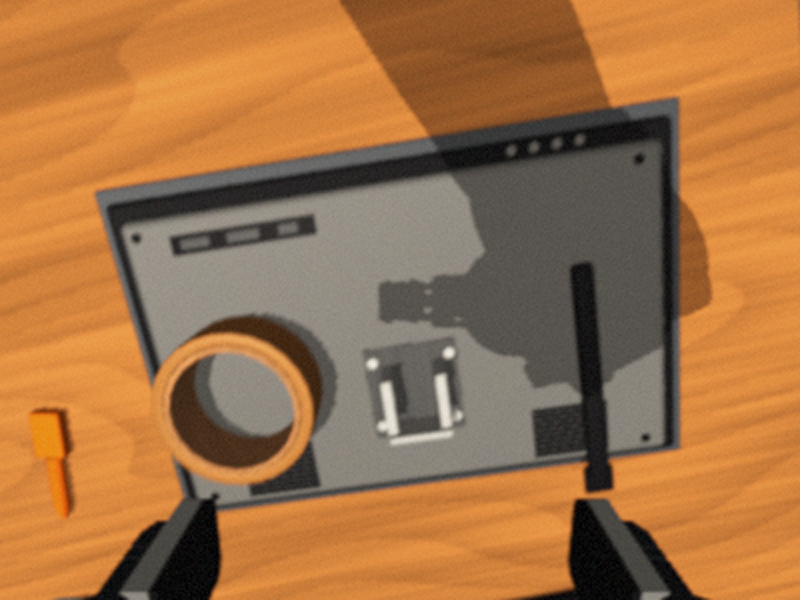

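Run:
```python
from h import *
d=np.load('pics/m2.npz');im=d['im'];g=im.min(2)
m=(g>205).astype(np.uint8);n,l,s,c=cv2.connectedComponentsWithStats(m)
for i in range(1,n):
    if s[i,4]>8:
        q=(c[i]-d['c0']+.5)*2-.5;r=cv2.minAreaRect(np.argwhere(l==i)[:,::-1].astype(np.float32));print(s[i],np.round(q,1),np.round(r,1) if 0 else r, np.round(pw('m2',q,.078),4))
e=pw('m2',[[389,407.5],[444.5,401.5]],.078);print('ears',e,e.mean(0),np.linalg.norm(e[0]-e[1]))
a=pw('m2',[[137,238],[640,158],[645,437],[215,496]],.042);print(np.round(a,4).tolist())
ms=a.mean(0);y=(a[1]-a[0]+a[2]-a[3])[:2];x=(a[3]-a[0]+a[2]-a[1])[:2];print('yaw',np.degrees(np.arctan2(-y[0],y[1])),np.degrees(np.arctan2(x[1],x[0])),'ctr',ms)
crn=pw('m2',[[97,191],[678,98],[680,447],[190,508]],0.004);print(np.round(crn,4).tolist(),crn.mean(0))
```

```text
[469   0  43  76 852] [844.8  94.3] ((489.8192138671875, 36.4471435546875), (75.423828125, 39.627288818359375), 86.3086166381836) [[0.4894 0.4328 0.078 ]]
[283 175   3   3   9] [448.5 352.5] ((284.0, 176.0), (2.0, 2.0), 90.0) [[0.5788 0.2059 0.078 ]]
[279 189   5  23  53] [442.9 399.8] ((281.2099914550781, 199.97000122070312), (22.344575881958008, 2.404163122177124), 81.8698959350586) [[0.607  0.1968 0.078 ]]
[251 193   7  23  62] [388.4 410.3] ((252.60997009277344, 204.2699737548828), (22.485998153686523, 5.656854629516602), 81.8698959350586) [[0.6062 0.1632 0.078 ]]
ears [[0.60449801 0.16397525 0.078     ]
 [0.6083167  0.19749423 0.078     ]] [0.60640735 0.18073474 0.078     ] 0.03373580356539957
[[0.4751, 0.0359, 0.042], [0.4986, 0.3401, 0.042], [0.6781, 0.3252, 0.042], [0.6548, 0.0263, 0.042]]
yaw -4.430759406736749 -3.9158798098757894 ctr [0.57665392 0.18188994 0.042     ]
[[0.4406, 0.0051, 0.004], [0.4707, 0.3813, 0.004], [0.7123, 0.3629, 0.004], [0.6781, -0.013, 0.004]] [0.57540615 0.18407855 0.004     ]
```

```bash
python3 -m handwheel '[{"tx":-0.0027,"ty":-0.0574,"tz":0.006,"ax":0,"ay":0,"az":0,"jaw":1},{"tx":-0.0027,"ty":-0.0574,"tz":0.006,"ax":0,"ay":0,"az":0,"jaw":1},{"tx":-0.0027,"ty":-0.0574,"tz":0.006,"ax":0,"ay":0,"az":0,"jaw":1},{"tx":-0.0027,"ty":-0.0574,"tz":0.006,"ax":0,"ay":0,"az":0,"jaw":1},{"tx":-0.0027,"ty":-0.0574,"tz":0.006,"ax":0,"ay":0,"az":0,"jaw":1},{"tx":-0.0027,"ty":-0.0574,"tz":0.006,"ax":0,"ay":0,"az":0,"jaw":1},{"tx":-0.0027,"ty":-0.0574,"tz":0.006,"ax":0,"ay":0,"az":0,"jaw":1},{"tx":-0.0027,"ty":-0.0574,"tz":0.006,"ax":0,"ay":0,"az":0,"jaw":1},{"tx":0,"ty":0,"tz":0,"ax":0,"ay":0,"az":6.7,"jaw":1},{"tx":0,"ty":0,"tz":0,"ax":0,"ay":0,"az":6.7,"jaw":1}]'
python3 - <<'E'
from h import *
snap('wrist','n1',(60,0,460,300),2)
d=np.load('pics/n1.npz');im=d['im'];hsv=cv2.cvtColor(np.ascontiguousarray(im),cv2.COLOR_BGR2HSV)
m=((hsv[:,:,1]<60)&(hsv[:,:,2]>120)).astype(np.uint8);n,l,s,c=cv2.connectedComponentsWithStats(m)
for i in range(1,n):
    if s[i,4]>200: print(s[i],c[i])
move([.476,-.278,.1],153.4)
E
```

```text
time: 2.85
ee_pos: [0.4717, -0.2737, 0.1987]
tcp_rot: [180.0, -0.0, 153.2]
wrist_force: [0.1, -0.2, 0.3]
opening: 0.0857
grasp_force: 0.0
[   5    0  109  124 4415] [60.24960362 62.39071348]
[ 237   87   37  151 4590] [255.26884532 167.84858388]
[   0  151   79  140 5629] [ 26.0190087  231.22011014]
[ 153  278   87   86 3680] [192.4763587  320.93396739]
shift [-0.0058 -0.0022  0.0989] turn [ 0.   -0.02 -0.45] q [-30.1   4.4   9.7  95.3   0.   -3. ]
```

View pics/n1.png

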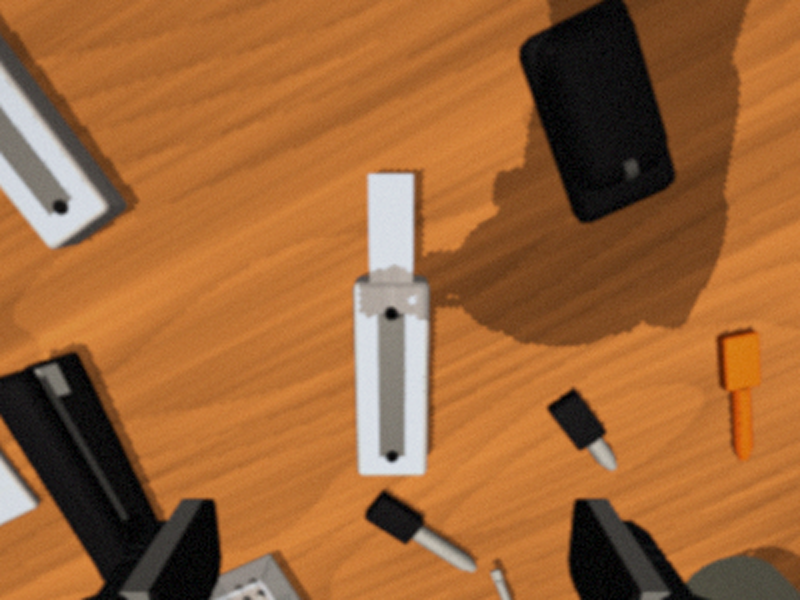

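Run:
```python
from h import *
a,b,c=pw('n1',[[391,172.5],[391.5,282],[392,474]],[.034,.03,.03])
d=(a-c)[:2];L=np.linalg.norm(d);d/=L;print(a,b,c,'L',L,np.linalg.norm(b-c),'yaw',np.degrees(np.arctan2(d[1],d[0])))
o=((c[:2]+.09*d)+(a[:2]-.091*d))/2;print('o',o)
move([*(o-.005*d),.005],153.2)
g=pw('n1',[[369,516],[395,494],[421,527],[395,544]],[.012]*4);print(np.round(g,4).tolist());print(np.round(pw('n1',[[413,529],[474,567]],.006),4).tolist())
s=pw('n1',[[577,420],[612,466]],.008);print(s)
```

```text
[ 0.39558818 -0.23673435  0.034     ] [ 0.44790144 -0.26296185  0.03      ] [ 0.55543778 -0.31709983  0.03      ] L 0.17891480105703025 0.12039512461320845 yaw 153.30872327469217
o [ 0.4759597  -0.27714168]
shift [-0.0104 -0.0015  0.1939] turn [ 0.   -0.02 -0.25] q [-30.1   4.4   9.7  95.3   0.   -3. ]
[[0.5847, -0.3494, 0.012], [0.5777, -0.3262, 0.012], [0.6082, -0.3217, 0.012], [0.6121, -0.3436, 0.012]]
[[0.6106, -0.3288, 0.006], [0.6577, -0.3038, 0.006]]
[[ 0.58481361 -0.19777696  0.008     ]
 [ 0.62606418 -0.18906964  0.008     ]]
```

```bash
python3 -m handwheel '[{"tx":-0.0104,"ty":-0.0015,"tz":0.04,"ax":0,"ay":0,"az":0,"jaw":1},{"tx":0,"ty":0,"tz":0.05,"ax":0,"ay":0,"az":0,"jaw":1},{"tx":0,"ty":0,"tz":0.05,"ax":0,"ay":0,"az":0,"jaw":1},{"tx":0,"ty":0,"tz":0.032,"ax":0,"ay":0,"az":0,"jaw":1},{"tx":0,"ty":0,"tz":0.02,"ax":0,"ay":0,"az":0,"jaw":1},{"tx":0,"ty":0,"tz":0,"ax":0,"ay":0,"az":0,"jaw":-1},{"tx":0,"ty":0,"tz":0,"ax":0,"ay":0,"az":0,"jaw":-1},{"tx":0,"ty":0,"tz":0,"ax":0,"ay":0,"az":0,"jaw":-1},{"tx":0,"ty":0,"tz":0,"ax":0,"ay":0,"az":0,"jaw":-1},{"tx":0,"ty":0,"tz":0,"ax":0,"ay":0,"az":0,"jaw":-1}]' 60
```

```text
time: 4.15
ee_pos: [0.481, -0.279, 0.0075]
tcp_rot: [-180.0, 0.0, 153.6]
wrist_force: [-0.2, 0.1, -0.7]
opening: -0.0
grasp_force: 0.0
```

Run:
```python
from h import *
snap('wrist','n2',(60,0,460,300),2);print(tool()[1])
```

```text
{'time': 4.2, 'q': array([-3.01129182e+01,  6.39446046e+00, -9.41842957e+00,  7.41651350e+01,
        1.32413150e-03, -3.66459802e+00]), 'qd': array([-0.15570069,  0.12082447, -0.13275011, -0.0989729 , -0.00227361,
        0.01109247]), 'joint_efforts': array([ 7.10051318e-03, -5.32692862e+01,  4.61828434e+01, -1.56169546e-03,
       -3.23978975e-05, -1.84769407e-03]), 'ee_pos': array([ 0.48093866, -0.27892675,  0.00734902]), 'tcp_rot': array([-1.79999917e+02,  2.20146154e-02,  1.53551680e+02]), 'wrist_force': array([0.98918217, 0.56965668, 0.28651719]), 'torque': array([-0.00821586,  0.0111933 ,  0.02328174]), 'grasp_force': 0.0, 'opening': 0.0003393030312887629}
```

View pics/n2.png

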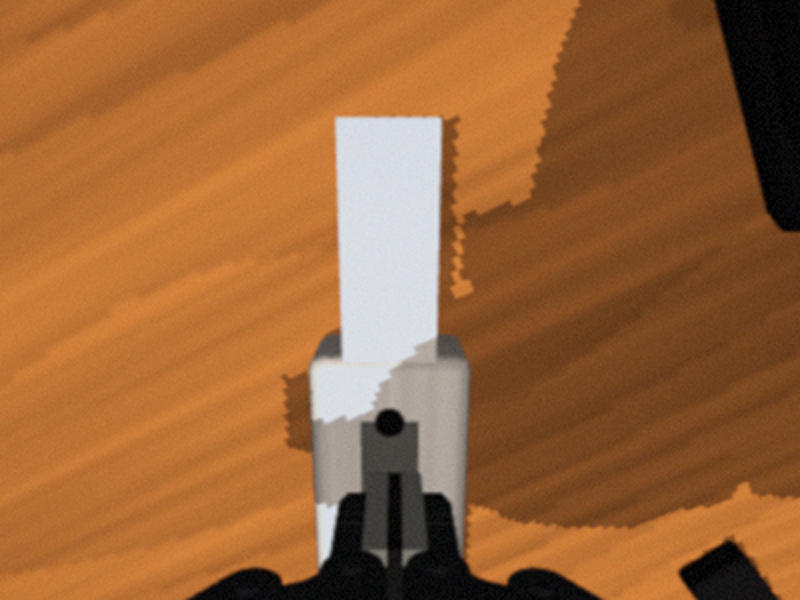

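The fingers shut above the column, so they end well short of the reported TCP. Taking the open pads' apparent separation (178 px for 85.5 mm) puts the tips about 40 mm behind it. The neck hasn't moved. I'll reopen, go about 37 mm lower while watching the force, and regrip.

```bash
python3 -m handwheel '[{"tx":0,"ty":0,"tz":0,"ax":0,"ay":0,"az":0,"jaw":1},{"tx":0,"ty":0,"tz":0,"ax":0,"ay":0,"az":0,"jaw":1},{"tx":0,"ty":0,"tz":0,"ax":0,"ay":0,"az":0,"jaw":1},{"tx":0,"ty":0,"tz":0,"ax":0,"ay":0,"az":0,"jaw":1},{"tx":0,"ty":0,"tz":0.01,"ax":0,"ay":0,"az":0,"jaw":1},{"tx":0,"ty":0,"tz":0.01,"ax":0,"ay":0,"az":0,"jaw":1},{"tx":0,"ty":0,"tz":0.005,"ax":0,"ay":0,"az":0,"jaw":1},{"tx":0,"ty":0,"tz":0.003,"ax":0,"ay":0,"az":0,"jaw":1},{"tx":0,"ty":0,"tz":0,"ax":0,"ay":0,"az":0,"jaw":1},{"tx":0,"ty":0,"tz":0,"ax":0,"ay":0,"az":0,"jaw":1}]' 60
python3 - <<'E'
from h import *
snap('wrist','n3',(60,100,460,384),2)
E
```

```text
time: 5.45
ee_pos: [0.481, -0.279, -0.0206]
tcp_rot: [-180.0, 0.0, 153.5]
wrist_force: [0.3, 0.0, 0.3]
opening: 0.0852
grasp_force: 0.0
```

```bash
python3 -m handwheel '[{"tx":0,"ty":0,"tz":0.005,"ax":0,"ay":0,"az":0,"jaw":1},{"tx":0,"ty":0,"tz":0.004,"ax":0,"ay":0,"az":0,"jaw":1},{"tx":0,"ty":0,"tz":0,"ax":0,"ay":0,"az":0,"jaw":1},{"tx":0,"ty":0,"tz":0,"ax":0,"ay":0,"az":0,"jaw":-0.3},{"tx":0,"ty":0,"tz":0,"ax":0,"ay":0,"az":0,"jaw":-0.3},{"tx":0,"ty":0,"tz":0,"ax":0,"ay":0,"az":0,"jaw":-1},{"tx":0,"ty":0,"tz":0,"ax":0,"ay":0,"az":0,"jaw":-1},{"tx":0,"ty":0,"tz":0,"ax":0,"ay":0,"az":0,"jaw":-1},{"tx":0,"ty":0,"tz":0,"ax":0,"ay":0,"az":0,"jaw":-1},{"tx":0,"ty":0,"tz":0,"ax":0,"ay":0,"az":0,"jaw":-1}]' 60
```

```text
time: 6.75
ee_pos: [0.481, -0.2792, -0.0294]
tcp_rot: [-180.0, 0.0, 153.5]
wrist_force: [-0.9, -0.4, 5.5]
opening: 0.0429
grasp_force: 63.5
```

```bash
python3 -m handwheel '[{"tx":0,"ty":0,"tz":-0.03,"ax":0,"ay":0,"az":0,"jaw":-1},{"tx":0,"ty":0,"tz":-0.05,"ax":0,"ay":0,"az":0,"jaw":-1},{"tx":0,"ty":0,"tz":-0.05,"ax":0,"ay":0,"az":0,"jaw":-1},{"tx":0,"ty":0,"tz":-0.02,"ax":0,"ay":0,"az":0,"jaw":-1},{"tx":0.0185,"ty":0.0485,"tz":0,"ax":0,"ay":0,"az":0,"jaw":-1},{"tx":0.0185,"ty":0.0485,"tz":0,"ax":0,"ay":0,"az":0,"jaw":-1},{"tx":0.0185,"ty":0.0485,"tz":0,"ax":0,"ay":0,"az":0,"jaw":-1},{"tx":0.0185,"ty":0.0485,"tz":0,"ax":0,"ay":0,"az":0,"jaw":-1},{"tx":0.0185,"ty":0.0485,"tz":0,"ax":0,"ay":0,"az":0,"jaw":-1},{"tx":0.0185,"ty":0.0485,"tz":0,"ax":0,"ay":0,"az":0,"jaw":-1}]'
python3 -m handwheel '[{"tx":0.0185,"ty":0.0485,"tz":0,"ax":0,"ay":0,"az":0,"jaw":-1},{"tx":0.0185,"ty":0.0485,"tz":0,"ax":0,"ay":0,"az":0,"jaw":-1},{"tx":0.0185,"ty":0.0485,"tz":0,"ax":0,"ay":0,"az":0,"jaw":-1},{"tx":0,"ty":0,"tz":0,"ax":0,"ay":0,"az":-10.7,"jaw":-1},{"tx":0,"ty":0,"tz":0,"ax":0,"ay":0,"az":-10.7,"jaw":-1},{"tx":0,"ty":0,"tz":0,"ax":0,"ay":0,"az":-10.7,"jaw":-1},{"tx":0,"ty":0,"tz":0,"ax":0,"ay":0,"az":-10.7,"jaw":-1},{"tx":0,"ty":0,"tz":0,"ax":0,"ay":0,"az":-10.7,"jaw":-1},{"tx":0,"ty":0,"tz":0,"ax":0,"ay":0,"az":-10.7,"jaw":-1},{"tx":0,"ty":0,"tz":0,"ax":0,"ay":0,"az":-10.7,"jaw":-1}]'
python3 -m handwheel '[{"tx":0,"ty":0,"tz":0,"ax":0,"ay":0,"az":-10.7,"jaw":-1},{"tx":0,"ty":0,"tz":0,"ax":0,"ay":0,"az":-10.7,"jaw":-1},{"tx":0,"ty":0,"tz":0,"ax":0,"ay":0,"az":-10.7,"jaw":-1},{"tx":0,"ty":0,"tz":0,"ax":0,"ay":0,"az":-10.7,"jaw":-1},{"tx":0,"ty":0,"tz":0,"ax":0,"ay":0,"az":-10.7,"jaw":-1},{"tx":0,"ty":0,"tz":0,"ax":0,"ay":0,"az":-10.7,"jaw":-1},{"tx":0,"ty":0,"tz":0,"ax":0,"ay":0,"az":-10.7,"jaw":-1},{"tx":0,"ty":0,"tz":0,"ax":0,"ay":0,"az":-10.7,"jaw":-1},{"tx":0,"ty":0,"tz":0,"ax":0,"ay":0,"az":-10.7,"jaw":-1},{"tx":0,"ty":0,"tz":0,"ax":0,"ay":0,"az":-10.7,"jaw":-1}]'
python3 - <<'E'
from h import *
move([.5267,.1861,.12],-4.4)
E
```

```text
time: 8.0
ee_pos: [0.5105, 0.0329, 0.1191]
tcp_rot: [-180.0, -0.1, 153.6]
wrist_force: [0.5, 0.4, -3.6]
opening: 0.0432
grasp_force: 62.8
time: 9.25
ee_pos: [0.5255, 0.1861, 0.1189]
tcp_rot: [179.9, -0.1, -131.2]
wrist_force: [0.3, -0.4, -4.8]
opening: 0.0428
grasp_force: 63.5
time: 10.5
ee_pos: [0.5256, 0.186, 0.1189]
tcp_rot: [179.9, 0.1, -24.2]
wrist_force: [0.4, -1.0, -4.6]
opening: 0.0431
grasp_force: 63.5
shift [ 0.001  -0.0005 -0.0011] turn [  0.05   0.11 -19.8 ] q [  19.5    5.3    1.7   86.6    0.  -136.3]
```

```bash
python3 -m handwheel '[{"tx":0,"ty":0,"tz":0,"ax":0,"ay":0,"az":-9.9,"jaw":-1},{"tx":0,"ty":0,"tz":0,"ax":0,"ay":0,"az":-9.9,"jaw":-1},{"tx":0.001,"ty":-0.0005,"tz":0.015,"ax":0,"ay":0,"az":0,"jaw":-1},{"tx":0,"ty":0,"tz":0.015,"ax":0,"ay":0,"az":0,"jaw":-1},{"tx":0,"ty":0,"tz":0.014,"ax":0,"ay":0,"az":0,"jaw":-1},{"tx":0,"ty":0,"tz":0,"ax":0,"ay":0,"az":0,"jaw":-1},{"tx":0,"ty":0,"tz":0,"ax":0,"ay":0,"az":0,"jaw":-1},{"tx":0,"ty":0,"tz":0,"ax":0,"ay":0,"az":0,"jaw":-1},{"tx":0,"ty":0,"tz":0,"ax":0,"ay":0,"az":0,"jaw":-1},{"tx":0,"ty":0,"tz":0,"ax":0,"ay":0,"az":0,"jaw":-1}]'
python3 - <<'E'
from h import *
T,o=tool();print(o['ee_pos'],o['tcp_rot'],o['torque'])
snap('wrist','f1',(150,20,370,185),3.6)
E
```

```text
time: 11.75
ee_pos: [0.5274, 0.1866, 0.0764]
tcp_rot: [-180.0, -0.0, -4.8]
wrist_force: [0.3, -0.7, -4.4]
opening: 0.0429
grasp_force: 63.2
[0.52735982 0.18656323 0.0763644 ] [-1.79988248e+02 -2.36763142e-02 -4.75645776e+00] [ 0.06542411 -0.07502078  0.03524982]
```

View pics/f1.png

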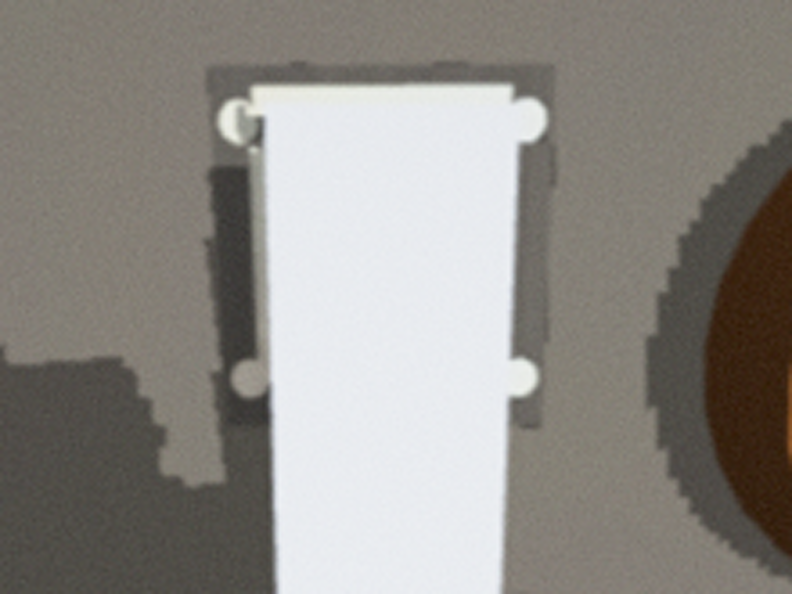

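Run:
```python
from h import *
T,o=tool();Ti=np.linalg.inv(T)
L=lambda p,z:np.round((np.c_[pw('f1',p,z),np.ones(len(p))]@Ti.T)[:,:3]*1000,1)
zt=.0764+.0294+.034
print('tongue end,near',L([[263,104],[519,104],[275,590],[502,590]],zt).tolist())
print('screws',L([[240,120],[527,119],[250,378],[520,378]],.044).tolist())
print('plate',L([[208,67],[555,67],[225,427],[540,427]],.043).tolist())
print('wall outer/inner',L([[252,85],[513,85],[252,106]],.072).tolist())
print('left ear outer',L([[248,150],[258,350]],.078).tolist())
h=Ti@np.r_[.6065,.180,.06,1];print('hinge prior',h*1000)
```

```text
tongue end,near [[94.2, -12.0, -63.5], [94.2, 12.1, -63.5], [46.3, -12.4, -63.5], [46.3, 12.0, -63.5]]
screws [[102.6, -26.0, 32.3], [102.8, 24.0, 32.3], [58.4, -26.0, 32.3], [58.4, 24.5, 32.3]]
plate [[111.1, -31.3, 33.3], [111.1, 28.7, 33.3], [49.1, -31.2, 33.3], [49.1, 28.8, 33.3]]
wall outer/inner [[104.5, -20.6, 4.3], [104.5, 18.5, 4.3], [101.7, -20.7, 4.3]]
left ear outer [[95.1, -20.8, -1.7], [66.4, -20.4, -1.7]]
hinge prior [ 7.94382825e+01 -3.20785922e-02  1.62963501e+01  1.00000000e+03]
```

Run:
```python
from h import *
e=pw('n2',[[336,117],[441,117],[312,365],[468,365]],[.034,.034,.03,.03])
T=np.eye(4);T[:3,:3]=R.from_euler('xyz',[180,0,153.55],degrees=True).as_matrix();T[:3,3]=[.48094,-.27893,.00735]
print(np.round((np.c_[e,np.ones(4)]@np.linalg.inv(T).T)*1000,1).tolist())
```

```text
[[94.7, -12.8, -26.7, 1000.0], [94.7, 10.9, -26.7, 1000.0], [34.8, -21.3, -22.7, 1000.0], [34.8, 19.8, -22.6, 1000.0]]
```

```bash
python3 -m handwheel '[{"tx":0.0013,"ty":-0.0007,"tz":0.008,"ax":0,"ay":0,"az":0,"jaw":-1},{"tx":0,"ty":0,"tz":0.008,"ax":0,"ay":0,"az":0,"jaw":-1},{"tx":0,"ty":0,"tz":0.008,"ax":0,"ay":0,"az":0,"jaw":-1},{"tx":0,"ty":0,"tz":0.003,"ax":0,"ay":0,"az":0,"jaw":-1},{"tx":0,"ty":0,"tz":0.003,"ax":0,"ay":0,"az":0,"jaw":-1},{"tx":0,"ty":0,"tz":0.002,"ax":0,"ay":0,"az":0,"jaw":-1},{"tx":0,"ty":0,"tz":0.002,"ax":0,"ay":0,"az":0,"jaw":-1},{"tx":0,"ty":0,"tz":0,"ax":0,"ay":0,"az":0,"jaw":-1},{"tx":0,"ty":0,"tz":0,"ax":0,"ay":0,"az":0,"jaw":-1},{"tx":0,"ty":0,"tz":0,"ax":0,"ay":0,"az":0,"jaw":-1}]'
```

```text
time: 13.05
ee_pos: [0.5287, 0.1871, 0.0422]
tcp_rot: [-180.0, -0.0, -4.8]
wrist_force: [-0.6, -0.0, -4.5]
opening: 0.0433
grasp_force: 63.3
```

```bash
python3 -m handwheel '[{"tx":0,"ty":0,"tz":0.004,"ax":0,"ay":0,"az":0,"jaw":-1},{"tx":0,"ty":0,"tz":0.004,"ax":0,"ay":0,"az":0,"jaw":-1},{"tx":0,"ty":0,"tz":0.004,"ax":0,"ay":0,"az":0,"jaw":-1},{"tx":0,"ty":0,"tz":0.004,"ax":0,"ay":0,"az":0,"jaw":-1},{"tx":0,"ty":0,"tz":0.004,"ax":0,"ay":0,"az":0,"jaw":-1},{"tx":0,"ty":0,"tz":0.003,"ax":0,"ay":0,"az":0,"jaw":-1},{"tx":0,"ty":0,"tz":0.003,"ax":0,"ay":0,"az":0,"jaw":-1},{"tx":0,"ty":0,"tz":0.001,"ax":0,"ay":0,"az":0,"jaw":-1},{"tx":0,"ty":0,"tz":0,"ax":0,"ay":0,"az":0,"jaw":-1},{"tx":0,"ty":0,"tz":0,"ax":0,"ay":0,"az":0,"jaw":-1}]'
python3 - <<'E'
from h import *
snap('wrist','f2',(150,0,370,165),3.6);print(tool()[1]['wrist_force'],tool()[1]['torque'])
E
```

```text
time: 14.3
ee_pos: [0.5287, 0.1871, 0.0152]
tcp_rot: [-180.0, -0.0, -4.8]
wrist_force: [-0.2, -0.1, -4.5]
opening: 0.0432
grasp_force: 63.3
[-0.14685324 -0.59527679 -4.00197603] [-0.04001136 -0.05246555  0.00582438]
```

View pics/f2.png

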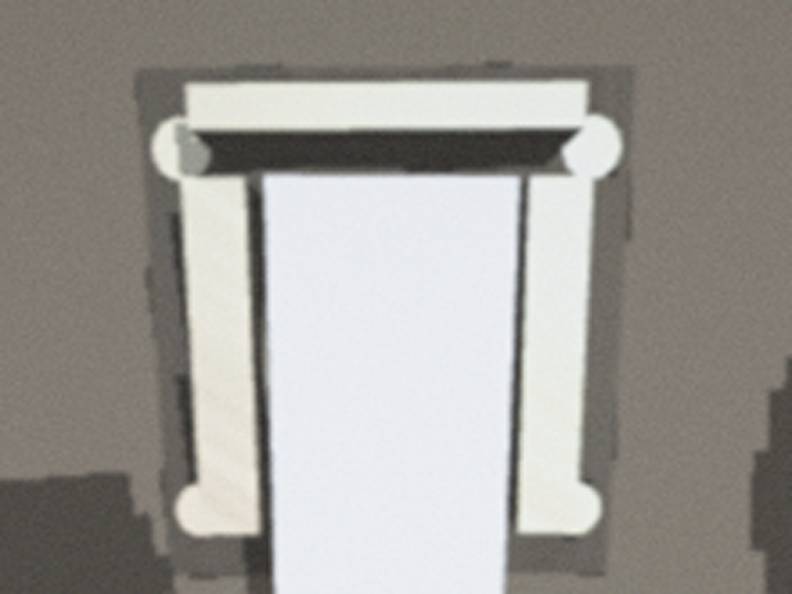

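Run:
```python
from h import *
T,o=tool();Ti=np.linalg.inv(T)
L=lambda p,z:np.round((np.c_[pw('f2',p,z),np.ones(len(p))]@Ti.T)[:,:3]*1000,1)
print('ear',L([[182,178],[246,178],[528,178],[592,178],[198,534],[260,534],[518,534],[580,534]],.078).tolist())
print('tongue',L([[264,176],[519,176],[274,590],[504,590]],.0786).tolist());print('wall',L([[187,82],[588,82],[300,130]],.072).tolist())
```

```text
ear [[94.0, -19.8, -62.7], [94.0, -13.7, -62.7], [94.0, 13.0, -62.7], [94.0, 19.1, -62.7], [60.1, -20.1, -62.8], [60.1, -13.6, -62.8], [60.1, 13.3, -62.8], [60.1, 19.8, -62.8]]
tongue [[94.1, -11.9, -63.3], [94.1, 12.1, -63.3], [54.2, -12.3, -63.4], [54.2, 12.0, -63.4]]
wall [[103.2, -19.8, -56.7], [103.2, 19.2, -56.7], [99.0, -8.9, -56.7]]
```

```bash
python3 -m handwheel '[{"tx":-0.001,"ty":-0.0003,"tz":0,"ax":0,"ay":0,"az":0,"jaw":-1},{"tx":0,"ty":0,"tz":0.001,"ax":0,"ay":0,"az":0,"jaw":-1},{"tx":0,"ty":0,"tz":0,"ax":0,"ay":0,"az":0,"jaw":-1},{"tx":0,"ty":0,"tz":0.0008,"ax":0,"ay":0,"az":0,"jaw":-1},{"tx":0,"ty":0,"tz":0,"ax":0,"ay":0,"az":0,"jaw":-1},{"tx":0,"ty":0,"tz":0.0005,"ax":0,"ay":0,"az":0,"jaw":-1},{"tx":0,"ty":0,"tz":0,"ax":0,"ay":0,"az":0,"jaw":-1},{"tx":0,"ty":0,"tz":0,"ax":0,"ay":0,"az":0,"jaw":-1},{"tx":0,"ty":0,"tz":0,"ax":0,"ay":0,"az":0,"jaw":-1},{"tx":0,"ty":0,"tz":0,"ax":0,"ay":0,"az":0,"jaw":-1}]'
```

```text
time: 15.6
ee_pos: [0.5276, 0.1875, 0.0128]
tcp_rot: [180.0, -0.0, -4.8]
wrist_force: [0.4, -0.0, -3.9]
opening: 0.043
grasp_force: 63.3
```

```bash
python3 -m handwheel '[{"tx":0,"ty":0,"tz":0.0004,"ax":0,"ay":0,"az":0,"jaw":-1},{"tx":0,"ty":0,"tz":0,"ax":0,"ay":0,"az":0,"jaw":-1},{"tx":0,"ty":0,"tz":0.0004,"ax":0,"ay":0,"az":0,"jaw":-1},{"tx":0,"ty":0,"tz":0,"ax":0,"ay":0,"az":0,"jaw":-1},{"tx":0,"ty":0,"tz":0,"ax":0,"ay":0,"az":0,"jaw":-1},{"tx":0,"ty":0,"tz":0,"ax":0,"ay":0,"az":0,"jaw":-1},{"tx":0,"ty":0,"tz":0,"ax":0,"ay":0,"az":0,"jaw":-1},{"tx":0,"ty":0,"tz":0,"ax":0,"ay":0,"az":0,"jaw":-1},{"tx":0,"ty":0,"tz":0,"ax":0,"ay":0,"az":0,"jaw":-1},{"tx":0,"ty":0,"tz":0,"ax":0,"ay":0,"az":0,"jaw":-1}]'
```

```text
time: 16.85
ee_pos: [0.5277, 0.1876, 0.0126]
tcp_rot: [-180.0, -0.0, -4.8]
wrist_force: [-4.3, -2.0, 5.6]
opening: 0.043
grasp_force: 64.6
```

```bash
python3 -m handwheel '[{"tx":0,"ty":0,"tz":0,"ax":0,"ay":0,"az":0,"jaw":0.4},{"tx":0,"ty":0,"tz":0,"ax":0,"ay":0,"az":0,"jaw":0.4},{"tx":0,"ty":0,"tz":0,"ax":0,"ay":0,"az":0,"jaw":0.4},{"tx":0,"ty":0,"tz":0,"ax":0,"ay":0,"az":0,"jaw":0.4},{"tx":0,"ty":0,"tz":-0.01,"ax":0,"ay":0,"az":0,"jaw":0.4},{"tx":0,"ty":0,"tz":-0.02,"ax":0,"ay":0,"az":0,"jaw":0.4},{"tx":0,"ty":0,"tz":-0.03,"ax":0,"ay":0,"az":0,"jaw":0.4},{"tx":0,"ty":0,"tz":-0.03,"ax":0,"ay":0,"az":0,"jaw":0.4},{"tx":0,"ty":0,"tz":-0.02,"ax":0,"ay":0,"az":0,"jaw":0.4},{"tx":0,"ty":0,"tz":0,"ax":0,"ay":0,"az":0,"jaw":0.4}]'
python3 - <<'E'
from h import *
T,o=tool();print(o['ee_pos'],o['tcp_rot'],o['q'])
snap('wrist','f3',(150,40,370,205),3.6)
# bright top regions (ears, wall, tongue, column)
d=np.load('pics/f3.npz');im=d['im'];g=cv2.GaussianBlur(im.min(2),(3,3),0)
# project expected points for neck fitted & ears at hinge
h=np.array([.6055,.18095]);ps=-4.7;Rz=lambda v:h+np.array([[np.cos(np.radians(ps)),-np.sin(np.radians(ps))],[np.sin(np.radians(ps)),np.cos(np.radians(ps))]])@v
E=np.linalg.inv(d['E'])
def pr(v,z):
    p=d['K']@(E@np.r_[Rz(np.array(v)),z,1])[:3];return np.round(p[:2]/p[2],1)
for n,v,z in [('ear+y',[17,16.5],.078),('ear+y near',[-17,16.5],.078),('ear-y',[17,-16.5],.078),('tongue end',[16,0],.076),('wall in',[22,0],.072)]: print(n,pr(v,z))
c=pr([16,0],.076)[0]
r=int(round(pr([16,0],.076)[1]))
print('col profile through tongue',g[r-14:r+6,int(c)].tolist(),'rows from',r-14)
r2=r+12;print('row profile',r2,g[r2,int(c)-30:int(c)+30].tolist(),'from',int(c)-30)
ce=int(round(pr([17,16.5],.078)[0]));print('ear col',ce,g[r-14:r+40,ce].tolist())
E
```

```text
time: 18.1
ee_pos: [0.5286, 0.1878, 0.1241]
tcp_rot: [-179.9, -0.2, -4.8]
wrist_force: [0.0, 0.1, -0.6]
opening: 0.0599
grasp_force: 0.0
[0.52856561 0.18784312 0.1241098 ] [-179.91880943   -0.18021269   -4.75139003] [ 1.95644613e+01  5.37909472e+00  2.42960941e+00  8.68528573e+01
 -2.17267561e-04 -1.55684277e+02]
ear+y [1251.9 1167. ]
ear+y near [-646.2 1072.1]
ear-y [-721.1 1152.9]
tongue end [ 257.9 1163.1]
wall in [ 257.9 1150.8]
col profile through tongue [] rows from 1149Traceback (most recent call last):
  File "<stdin>", line 15, in <module>
IndexError: index 1175 is out of bounds for axis 0 with size 384
```

Run:
```python
from h import *
d=np.load('pics/f3.npz');im=d['im'];g=im.min(2)
h=np.array([.6055,.18095]);ps=np.radians(-4.7);M=np.array([[np.cos(ps),-np.sin(ps)],[np.sin(ps),np.cos(ps)]]);E=np.linalg.inv(d['E'])
def pr(v,z):
    p=d['K']@(E@np.r_[h+M@np.array(v)*.001,z,1])[:3];return np.round(p[:2]/p[2],1)
for n,v,z in [('ear+y',[17,16.5],.078),('ear+y near',[-17,16.5],.078),('ear-y',[17,-16.5],.078),('tongue end',[16,0],.076),('wall in',[22,0],.072),('ear+out',[0,19.5],.078),('ear-out',[0,-19.5],.078),('t+',[0,12],.076),('t-',[0,-12],.076)]: print(n,pr(v,z))
c,r=np.round(pr([16,0],.076)).astype(int)
print('col',g[r-12:r+8,c].tolist(),r-12);r2=r+20
print('row',g[r2,c-30:c+30].tolist(),c-30)
ce=int(round(pr([17,16.5],.078)[0]));print('ear col',ce,g[r-8:r+40,ce].tolist(),r-8)
```

```text
ear+y [234.2  68.9]
ear+y near [235.3 120. ]
ear-y [282.7  68.8]
tongue end [258.4  70.6]
wall in [258.4  61.7]
ear+out [230.5  95.1]
ear-out [286.4  95. ]
t+ [241.4  95. ]
t- [275.5  95. ]
col [232, 235, 223, 144, 61, 62, 87, 100, 101, 102, 107, 163, 224, 233, 234, 235, 234, 234, 236, 235] 59
row [59, 82, 160, 211, 229, 229, 227, 231, 230, 230, 210, 154, 113, 174, 223, 232, 235, 234, 235, 234, 235, 236, 235, 236, 235, 235, 234, 237, 236, 235, 235, 235, 235, 236, 236, 234, 235, 234, 235, 235, 234, 234, 234, 234, 234, 236, 233, 208, 153, 135, 203, 234, 236, 235, 235, 236, 236, 233, 199, 136] 228
ear col 234 [69, 46, 64, 84, 92, 116, 185, 224, 231, 231, 232, 230, 228, 230, 231, 229, 231, 228, 231, 228, 230, 230, 229, 229, 227, 230, 229, 228, 227, 229, 227, 227, 226, 226, 224, 227, 227, 223, 225, 226, 228, 226, 225, 226, 227, 229, 227, 230] 63
```

```bash
python3 -m handwheel '[{"tx":0.0109,"ty":0.0517,"tz":-0.002,"ax":0,"ay":0,"az":0,"jaw":0.4},{"tx":0.0109,"ty":0.0517,"tz":-0.002,"ax":0,"ay":0,"az":0,"jaw":0.4},{"tx":0.0109,"ty":0.0517,"tz":-0.002,"ax":0,"ay":0,"az":0,"jaw":0.4},{"tx":0.0109,"ty":0.0517,"tz":-0.002,"ax":0,"ay":0,"az":0,"jaw":0.4},{"tx":0.0109,"ty":0.0517,"tz":0,"ax":0,"ay":0,"az":0,"jaw":0.4},{"tx":0.0109,"ty":0.0517,"tz":0,"ax":0,"ay":0,"az":0,"jaw":0.4},{"tx":0.0109,"ty":0.0517,"tz":0,"ax":0,"ay":0,"az":0,"jaw":0.4},{"tx":0.0109,"ty":0.0517,"tz":0,"ax":0,"ay":0,"az":0,"jaw":0.4},{"tx":0.0109,"ty":0.0517,"tz":0,"ax":0,"ay":0,"az":0,"jaw":0.4},{"tx":0.0109,"ty":0.0517,"tz":0,"ax":0,"ay":0,"az":0,"jaw":0.4}]'
python3 -m handwheel '[{"tx":0,"ty":0,"tz":0,"ax":0,"ay":0,"az":10.7,"jaw":0.4},{"tx":0,"ty":0,"tz":0,"ax":0,"ay":0,"az":10.7,"jaw":0.4},{"tx":0,"ty":0,"tz":0,"ax":0,"ay":0,"az":10.7,"jaw":0.4},{"tx":0,"ty":0,"tz":0,"ax":0,"ay":0,"az":10.7,"jaw":0.4},{"tx":0,"ty":0,"tz":0,"ax":0,"ay":0,"az":10.7,"jaw":0.4},{"tx":0,"ty":0,"tz":0,"ax":0,"ay":0,"az":10.7,"jaw":0.4},{"tx":0,"ty":0,"tz":0,"ax":0,"ay":0,"az":10.7,"jaw":0.4},{"tx":0,"ty":0,"tz":0,"ax":0,"ay":0,"az":10.7,"jaw":0.4},{"tx":0,"ty":0,"tz":0,"ax":0,"ay":0,"az":10.7,"jaw":0.4},{"tx":0,"ty":0,"tz":0,"ax":0,"ay":0,"az":10.7,"jaw":0.4}]'
python3 -m handwheel '[{"tx":0,"ty":0,"tz":0,"ax":0,"ay":0,"az":10.7,"jaw":0.4},{"tx":0,"ty":0,"tz":0,"ax":0,"ay":0,"az":10.7,"jaw":0.4},{"tx":0,"ty":0,"tz":0,"ax":0,"ay":0,"az":10.7,"jaw":0.4},{"tx":0,"ty":0,"tz":0,"ax":0,"ay":0,"az":10.7,"jaw":0.4},{"tx":0,"ty":0,"tz":0,"ax":0,"ay":0,"az":10.7,"jaw":0.4},{"tx":0,"ty":0,"tz":0,"ax":0,"ay":0,"az":10.7,"jaw":0.4},{"tx":0,"ty":0,"tz":0,"ax":0,"ay":0,"az":10.7,"jaw":0.4},{"tx":0,"ty":0,"tz":0,"ax":0,"ay":0,"az":10.7,"jaw":0.4},{"tx":0,"ty":0,"tz":0,"ax":0,"ay":0,"az":10.7,"jaw":0.4},{"tx":0,"ty":0,"tz":0,"ax":0,"ay":0,"az":10.7,"jaw":0.4}]'
python3 -m handwheel '[{"tx":0,"ty":0,"tz":0,"ax":0,"ay":0,"az":10.7,"jaw":0.4},{"tx":0,"ty":0,"tz":0,"ax":0,"ay":0,"az":10.7,"jaw":0.4},{"tx":0,"ty":0,"tz":0,"ax":0,"ay":0,"az":10.7,"jaw":0.4},{"tx":0,"ty":0,"tz":0,"ax":0,"ay":0,"az":10.7,"jaw":0.4},{"tx":0,"ty":0,"tz":0,"ax":0,"ay":0,"az":10.7,"jaw":0.4},{"tx":0,"ty":0,"tz":0,"ax":0,"ay":0,"az":10.7,"jaw":0.4},{"tx":0,"ty":0,"tz":0,"ax":0,"ay":0,"az":10.7,"jaw":0.4},{"tx":0,"ty":0,"tz":0,"ax":0,"ay":0,"az":10.7,"jaw":0.4},{"tx":0,"ty":0,"tz":0,"ax":0,"ay":0,"az":10.7,"jaw":0.4},{"tx":0,"ty":0,"tz":0,"ax":0,"ay":0,"az":10.7,"jaw":0.4}]'
python3 - <<'E'
from h import *
move([.594,-.336,-.025],26.5)
K,E=snap('wrist','p1',(150,40,370,205),3.6)
d=np.load('pics/p1.npz');im=d['im'];hsv=cv2.cvtColor(np.ascontiguousarray(im),cv2.COLOR_BGR2HSV)
c=np.linalg.inv(E)@np.r_[.6,-.333,.006,1];p=K@c[:3];print('pin at',p[:2]/p[2])
m=(hsv[:,:,1]<90).astype(np.uint8);m|=(hsv[:,:,2]<60).astype(np.uint8);n,l,s,cc=cv2.connectedComponentsWithStats(m)
for i in range(1,n):
    if s[i,4]>60:
        q=np.argwhere(l==i)[:,::-1].astype(np.float32);print(s[i].tolist(),np.round(cc[i],1),np.round(cv2.boxPoints(cv2.minAreaRect(q)),1).tolist(), im[l==i].mean())
E
```

```text
time: 19.4
ee_pos: [0.592, -0.216, 0.1405]
tcp_rot: [174.4, 0.2, -17.3]
wrist_force: [0.3, 0.3, 0.5]
opening: 0.0594
grasp_force: 0.0
time: 20.65
ee_pos: [0.5919, -0.2151, 0.1404]
tcp_rot: [-178.5, -5.4, -124.6]
wrist_force: [0.7, -0.6, -0.0]
opening: 0.0594
grasp_force: 0.0
time: 21.9
ee_pos: [0.592, -0.215, 0.1404]
tcp_rot: [-175.3, 2.9, 128.6]
wrist_force: [0.8, -0.1, 0.3]
opening: 0.0598
grasp_force: 0.0
time: 23.15
ee_pos: [0.592, -0.215, 0.1404]
tcp_rot: [175.8, 3.6, 21.3]
wrist_force: [-0.4, -0.7, -0.7]
opening: 0.0598
grasp_force: 0.0
shift [-0.0315  0.1008  0.1756] turn [ 4.03  3.81 -5.06] q [-17.2  15.5  15.6  90.4  -5.5 141.4]
pin at [349.87599381 191.76042863]
[0, 0, 57, 221, 7023] [18.9 80.1] [[0.0, 220.0], [0.0, 0.0], [56.0, 0.0], [56.0, 220.0]] 28.592956476339644
[343, 0, 95, 129, 2077] [397.3  40.8] [[332.6000061035156, 120.5999984741211], [413.5, -14.100000381469727], [437.6000061035156, 0.4000000059604645], [356.79998779296875, 135.10000610351562]] 60.456588027603914
[413, 117, 99, 145, 7956] [472.3 190.8] [[410.70001220703125, 228.89999389648438], [487.70001220703125, 109.0], [561.0, 156.1999969482422], [484.0, 276.0]] 150.57139265962795
[219, 121, 24, 60, 948] [231.1 154.5] [[217.6999969482422, 178.1999969482422], [225.60000610351562, 119.30000305175781], [245.89999389648438, 122.0], [238.0, 180.89999389648438]] 56.39521800281294
[341, 134, 21, 78, 1100] [350.9 178.7] [[341.0, 211.0], [341.0, 134.0], [361.0, 134.0], [361.0, 211.0]] 90.89454545454545
[0, 226, 512, 158, 39294] [259.2 329.2] [[0.0, 226.0], [511.0, 226.0], [511.0, 383.0], [0.0, 383.0]] 20.572937344123783
[501, 255, 11, 22, 137] [507.6 266.6] [[501.0, 255.0], [511.0, 255.0], [511.0, 276.0], [501.0, 276.0]] 81.2676399026764
```

```bash
python3 -m handwheel '[{"tx":0,"ty":0,"tz":0,"ax":2,"ay":1.9,"az":-2.5,"jaw":0.4},{"tx":0,"ty":0,"tz":0,"ax":2,"ay":1.9,"az":-2.5,"jaw":0.4},{"tx":-0.0087,"ty":0.0182,"tz":0.003,"ax":0,"ay":0,"az":0,"jaw":0.4},{"tx":-0.0087,"ty":0.0182,"tz":0.003,"ax":0,"ay":0,"az":0,"jaw":0.4},{"tx":-0.0087,"ty":0.0182,"tz":0.003,"ax":0,"ay":0,"az":0,"jaw":0.4},{"tx":-0.0087,"ty":0.0182,"tz":0.003,"ax":0,"ay":0,"az":0,"jaw":0.4},{"tx":-0.0087,"ty":0.0182,"tz":0.003,"ax":0,"ay":0,"az":0,"jaw":0.4},{"tx":-0.0087,"ty":0.0182,"tz":0.003,"ax":0,"ay":0,"az":0,"jaw":0.4},{"tx":0,"ty":0,"tz":0,"ax":0,"ay":0,"az":0,"jaw":0.4},{"tx":0,"ty":0,"tz":0,"ax":0,"ay":0,"az":0,"jaw":0.4}]'
python3 - <<'E'
from h import *
T,o=tool();print(o['tcp_rot'],o['q'])
K,E=snap('wrist','p2',(150,40,370,205),3.6)
d=np.load('pics/p2.npz');im=d['im'];hsv=cv2.cvtColor(np.ascontiguousarray(im),cv2.COLOR_BGR2HSV)
c=np.linalg.inv(E)@np.r_[.6,-.333,.006,1];p=K@c[:3];print('pin at',p[:2]/p[2])
for nm,m in(('dark',(hsv[:,:,2]<60)),('pale',(hsv[:,:,1]<70)&(hsv[:,:,2]>90))):
  n,l,s,cc=cv2.connectedComponentsWithStats(m.astype(np.uint8))
  for i in range(1,n):
    if s[i,4]>60:
        q=np.argwhere(l==i)[:,::-1].astype(np.float32);b=cv2.boxPoints(cv2.minAreaRect(q));print(nm,s[i].tolist(),np.round(cc[i],1),np.round(b,1).tolist())
E
```

```text
time: 24.45
ee_pos: [0.5951, -0.3362, 0.124]
tcp_rot: [179.9, -0.1, 26.8]
wrist_force: [-0.6, 1.0, -0.1]
opening: 0.0597
grasp_force: 0.0
[ 1.79929850e+02 -5.13830835e-02  2.67913603e+01] [-2.94627461e+01  2.30278097e+01  2.35581531e+01  9.04434694e+01
  3.75655392e-03  1.23745928e+02]
pin at [256.69348284 169.26710421]
dark [288, 0, 27, 13, 190] [302.9   4.2] [[288.0, 0.0], [314.0, 0.0], [314.0, 12.0], [288.0, 12.0]]
dark [107, 99, 30, 43, 1002] [121.5 120.3] [[105.5999984741211, 138.60000610351562], [110.5999984741211, 98.30000305175781], [137.1999969482422, 101.5999984741211], [132.10000610351562, 141.89999389648438]]
dark [247, 156, 22, 36, 710] [257.3 173.5] [[247.0, 156.0], [268.0, 156.0], [268.0, 191.0], [247.0, 191.0]]
dark [0, 181, 42, 98, 2753] [ 15.2 227.1] [[0.0, 278.0], [0.0, 181.0], [41.0, 181.0], [41.0, 278.0]]
dark [0, 242, 512, 142, 32997] [259.3 338.5] [[-0.0, 242.0], [511.0, 242.0], [511.0, 383.0], [0.0, 383.0]]
pale [243, 3, 56, 89, 666] [270.8  47.3] [[242.1999969482422, 88.80000305175781], [293.29998779296875, 2.0], [299.5, 5.699999809265137], [248.3999938964843
[... 262 characters left out ...]
[410.1 177.8] [[327.79998779296875, 225.3000030517578], [414.79998779296875, 88.0999984741211], [506.8999938964844, 146.5], [419.8999938964844, 283.70001220703125]]
pale [252, 101, 12, 56, 586] [257.2 128.7] [[252.0, 101.0], [263.0, 101.0], [263.0, 156.0], [252.0, 156.0]]
pale [164, 282, 12, 9, 67] [171.  285.4] [[164.0, 282.0], [175.0, 282.0], [175.0, 290.0], [164.0, 290.0]]
pale [339, 282, 12, 9, 66] [342.9 285.3] [[339.0, 282.0], [350.0, 282.0], [350.0, 290.0], [339.0, 290.0]]
pale [489, 316, 23, 36, 300] [501.6 335.5] [[489.0, 316.0], [511.0, 316.0], [511.0, 351.0], [489.0, 351.0]]
pale [367, 350, 43, 34, 985] [384.8 369.6] [[367.0, 350.0], [409.0, 350.0], [409.0, 383.0], [367.0, 383.0]]
```

Run:
```python
from h import *
T,o=tool();d=np.load('pics/p2.npz');f=lambda u,v:((np.array([u,v])-d['c0']+.5)*3.6-.5)
w=pw('p2',[f(257.3,155.5),f(257.3,191.5),f(257.3,100.5),f(246.5,173),f(268.5,173)],[.012,.012,.006,.012,.012])
print(np.round((np.c_[w,np.ones(5)]@np.linalg.inv(T).T)*1000,1)[:,:3].tolist())
```

```text
[[20.6, -0.0, 112.3], [-15.8, -0.0, 112.2], [71.0, 0.0, 118.3], [3.2, -10.6, 112.3], [3.2, 10.9, 112.3]]
```

```bash
python3 -m handwheel '[{"tx":0,"ty":0,"tz":0.04,"ax":0,"ay":0,"az":0,"jaw":-0.2},{"tx":0,"ty":0,"tz":0.04,"ax":0,"ay":0,"az":0,"jaw":-0.2},{"tx":0,"ty":0,"tz":0.03,"ax":0,"ay":0,"az":0,"jaw":-0.2},{"tx":0,"ty":0,"tz":0.02,"ax":0,"ay":0,"az":0,"jaw":-0.2},{"tx":0,"ty":0,"tz":0.015,"ax":0,"ay":0,"az":0,"jaw":-0.2},{"tx":0,"ty":0,"tz":0.007,"ax":0,"ay":0,"az":0,"jaw":-0.2},{"tx":0,"ty":0,"tz":0.003,"ax":0,"ay":0,"az":0,"jaw":-0.2},{"tx":0,"ty":0,"tz":0.002,"ax":0,"ay":0,"az":0,"jaw":-0.2},{"tx":0,"ty":0,"tz":0,"ax":0,"ay":0,"az":0,"jaw":-0.2},{"tx":0,"ty":0,"tz":0,"ax":0,"ay":0,"az":0,"jaw":-0.2}]' 80
```

```text
time: 25.75
ee_pos: [0.5955, -0.3365, -0.0325]
tcp_rot: [179.9, -0.1, 26.8]
wrist_force: [0.1, -0.2, 0.0]
opening: 0.0343
grasp_force: 0.0
```

```bash
python3 -m handwheel '[{"tx":0,"ty":0,"tz":0.002,"ax":0,"ay":0,"az":0,"jaw":-0.2},{"tx":0,"ty":0,"tz":0,"ax":0,"ay":0,"az":0,"jaw":-0.2},{"tx":0,"ty":0,"tz":0.001,"ax":0,"ay":0,"az":0,"jaw":-0.2},{"tx":0,"ty":0,"tz":0,"ax":0,"ay":0,"az":0,"jaw":-0.2},{"tx":0,"ty":0,"tz":0,"ax":0,"ay":0,"az":0,"jaw":-1},{"tx":0,"ty":0,"tz":0,"ax":0,"ay":0,"az":0,"jaw":-1},{"tx":0,"ty":0,"tz":0,"ax":0,"ay":0,"az":0,"jaw":-1},{"tx":0,"ty":0,"tz":0,"ax":0,"ay":0,"az":0,"jaw":-1},{"tx":0,"ty":0,"tz":0,"ax":0,"ay":0,"az":0,"jaw":-1},{"tx":0,"ty":0,"tz":0,"ax":0,"ay":0,"az":0,"jaw":-1}]' 80
```

```text
time: 27.0
ee_pos: [0.5962, -0.3366, -0.0337]
tcp_rot: [179.8, -0.2, 26.8]
wrist_force: [-2.0, 1.7, 12.8]
opening: 0.0191
grasp_force: 82.1
```

```bash
python3 -m handwheel '[{"tx":0,"ty":0,"tz":-0.02,"ax":0,"ay":0,"az":0,"jaw":-1},{"tx":0,"ty":0,"tz":-0.05,"ax":0,"ay":0,"az":0,"jaw":-1},{"tx":0,"ty":0,"tz":-0.05,"ax":0,"ay":0,"az":0,"jaw":-1},{"tx":0,"ty":0,"tz":-0.03,"ax":0,"ay":0,"az":-10.7,"jaw":-1},{"tx":0,"ty":0,"tz":0,"ax":0,"ay":0,"az":-10.7,"jaw":-1},{"tx":0,"ty":0,"tz":0,"ax":0,"ay":0,"az":-10.7,"jaw":-1},{"tx":0,"ty":0,"tz":0,"ax":0,"ay":0,"az":-10.7,"jaw":-1},{"tx":0,"ty":0,"tz":0,"ax":0,"ay":0,"az":-10.7,"jaw":-1},{"tx":0,"ty":0,"tz":0,"ax":0,"ay":0,"az":-10.7,"jaw":-1},{"tx":0,"ty":0,"tz":0,"ax":0,"ay":0,"az":-10.7,"jaw":-1}]'
python3 -m handwheel '[{"tx":0,"ty":0,"tz":0,"ax":0,"ay":0,"az":-10.7,"jaw":-1},{"tx":0,"ty":0,"tz":0,"ax":0,"ay":0,"az":-10.7,"jaw":-1},{"tx":0,"ty":0,"tz":0,"ax":0,"ay":0,"az":-10.7,"jaw":-1},{"tx":0,"ty":0,"tz":0,"ax":0,"ay":0,"az":-10.7,"jaw":-1},{"tx":0,"ty":0,"tz":0,"ax":0,"ay":0,"az":-10.7,"jaw":-1},{"tx":0,"ty":0,"tz":0,"ax":0,"ay":0,"az":-10.7,"jaw":-1},{"tx":0,"ty":0,"tz":0,"ax":0,"ay":0,"az":-10.7,"jaw":-1},{"tx":0,"ty":0,"tz":0,"ax":0,"ay":0,"az":-10.7,"jaw":-1},{"tx":0,"ty":0,"tz":0,"ax":0,"ay":0,"az":-10.7,"jaw":-1},{"tx":0,"ty":0,"tz":0,"ax":0,"ay":0,"az":-10.7,"jaw":-1}]'
python3 -m handwheel '[{"tx":0,"ty":0,"tz":0,"ax":0,"ay":0,"az":-10.7,"jaw":-1},{"tx":0,"ty":0,"tz":0,"ax":0,"ay":0,"az":-10.7,"jaw":-1},{"tx":0,"ty":0,"tz":0,"ax":0,"ay":0,"az":-10.7,"jaw":-1},{"tx":0,"ty":0,"tz":0,"ax":0,"ay":0,"az":-10.7,"jaw":-1},{"tx":0,"ty":0,"tz":0,"ax":0,"ay":0,"az":-10.7,"jaw":-1},{"tx":0,"ty":0,"tz":0,"ax":0,"ay":0,"az":-3.1,"jaw":-1},{"tx":-0.0563,"ty":0.003,"tz":0,"ax":0,"ay":0,"az":0,"jaw":-1},{"tx":-0.0563,"ty":0.003,"tz":0,"ax":0,"ay":0,"az":0,"jaw":-1},{"tx":-0.0563,"ty":0.003,"tz":0,"ax":0,"ay":0,"az":0,"jaw":-1},{"tx":-0.0563,"ty":0.003,"tz":0,"ax":0,"ay":0,"az":0,"jaw":-1}]'
python3 - <<'E'
from h import *
move([.6142,.2827,.116],-94.7)
E
```

```text
time: 28.25
ee_pos: [0.5951, -0.3363, 0.1148]
tcp_rot: [179.9, 0.1, 102.0]
wrist_force: [0.1, -0.3, -0.4]
opening: 0.0201
grasp_force: 78.4
time: 29.5
ee_pos: [0.5951, -0.3362, 0.1148]
tcp_rot: [-179.9, 0.1, -151.0]
wrist_force: [0.5, 0.2, -0.0]
opening: 0.0197
grasp_force: 78.4
time: 30.75
ee_pos: [0.6014, -0.1092, 0.1148]
tcp_rot: [-179.9, -0.1, -94.7]
wrist_force: [0.0, -0.3, -0.2]
opening: 0.0194
grasp_force: 78.5
shift [-0.3916  0.0195 -0.0017] turn [-0.13 -0.05 -0.02] q [-10.3  12.4   9.3  86.8  -0.  -95.5]
```

```bash
python3 -m handwheel '[{"tx":-0.056,"ty":0.0028,"tz":0,"ax":0,"ay":0,"az":0,"jaw":-1},{"tx":-0.056,"ty":0.0028,"tz":0,"ax":0,"ay":0,"az":0,"jaw":-1},{"tx":-0.056,"ty":0.0028,"tz":0,"ax":0,"ay":0,"az":0,"jaw":-1},{"tx":-0.056,"ty":0.0028,"tz":0,"ax":0,"ay":0,"az":0,"jaw":-1},{"tx":-0.056,"ty":0.0028,"tz":0,"ax":0,"ay":0,"az":0,"jaw":-1},{"tx":-0.056,"ty":0.0028,"tz":0,"ax":0,"ay":0,"az":0,"jaw":-1},{"tx":-0.056,"ty":0.0028,"tz":0,"ax":0,"ay":0,"az":0,"jaw":-1},{"tx":0,"ty":0,"tz":0.03,"ax":0,"ay":0,"az":0,"jaw":-1},{"tx":0,"ty":0,"tz":0.035,"ax":0,"ay":0,"az":0,"jaw":-1},{"tx":0,"ty":0,"tz":0,"ax":0,"ay":0,"az":0,"jaw":-1}]'
python3 - <<'E'
from h import *
T,o=tool();print(o['ee_pos'],o['tcp_rot'])
snap('wrist','g1',(150,0,370,165),3.6)
E
```

```text
time: 32.0
ee_pos: [0.6126, 0.2808, 0.0461]
tcp_rot: [179.8, -0.2, -94.7]
wrist_force: [-0.4, -1.0, -0.4]
opening: 0.0198
grasp_force: 78.6
[0.61257427 0.28080198 0.04607449] [179.83372255  -0.19630266 -94.6868981 ]
```

View pics/g1.png

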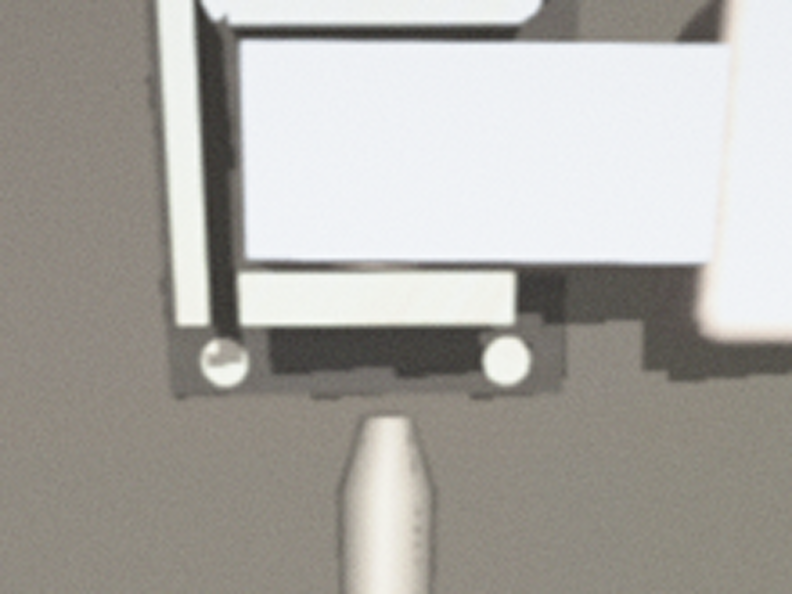

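Run:
```python
from h import *
T,o=tool();Ti=np.linalg.inv(T)
L=lambda p,z:np.round((np.c_[pw('g1',p,z),np.ones(len(p))]@Ti.T)[:,:3]*1000,1)
print('ear',L([[239,325],[516,325],[239,270],[516,270]],.078).tolist())
print('tongue end',L([[243,40],[247,260]],.076).tolist())
z=.0461+.0397
print('pin',L([[386.5,417],[363,417],[411,417],[341,500],[435,500],[343,590],[430,590]],z).tolist())
print('screws',L([[225,362],[507,360]],.044).tolist())
```

```text
ear [[80.7, -17.4, -29.4], [80.7, 17.4, -29.4], [87.1, -17.1, -29.4], [87.2, 17.1, -29.4]]
tongue end [[112.6, -15.8, -27.3], [88.4, -16.3, -27.4]]
pin [[70.1, 1.1, -37.2], [70.1, -1.8, -37.2], [70.1, 4.1, -37.2], [60.0, -4.6, -37.2], [60.0, 7.1, -37.2], [48.6, -4.5, -37.3], [48.6, 6.7, -37.3]]
screws [[75.1, -24.0, 4.6], [75.4, 20.0, 4.6]]
```

The view g1 shows the pin tip at (386,417) about 10 mm short of the ear. The ear's outer edge is at row 325, from x = 239 to 516, and the tongue sits cleanly between the ears. I'll check the pin's height and tilt from its apparent width before lowering.

Run:
```python
from h import *
d=np.load('pics/g1.npz');g=cv2.GaussianBlur(d['im'],(0,0),1).astype(float).mean(2);K=d['K']
print(np.round(g[150,232:282:1]).tolist());print(np.round(g[190,232:282]).tolist())
T,o=tool();Ti=np.linalg.inv(T);Et=Ti@d['E']
for r in range(138,215,6):
    row=g[r-1:r+2].mean(0);dd=np.abs(np.gradient(row))
    i=235+np.argmax(dd[235:253]);j=262+np.argmax(dd[262:282])
    sub=lambda k:k+.5*(dd[k-1]-dd[k+1])/(dd[k-1]-2*dd[k]+dd[k+1])
    a,b=sub(i),sub(j);zc=K[0,0]*.012/(b-a)
    p=Et@np.r_[((a+b)/2-K[0,2])/K[0,0]*zc,(r-K[1,2])/K[1,1]*zc,zc,1];print(r,round(a,1),round(b,1),np.round(p[:3]*1000,1))
```

```text
[137.0, 138.0, 138.0, 138.0, 137.0, 137.0, 137.0, 137.0, 137.0, 136.0, 132.0, 124.0, 121.0, 129.0, 146.0, 163.0, 177.0, 190.0, 200.0, 209.0, 219.0, 226.0, 231.0, 236.0, 238.0, 237.0, 234.0, 231.0, 227.0, 223.0, 217.0, 208.0, 196.0, 184.0, 173.0, 163.0, 149.0, 134.0, 127.0, 129.0, 134.0, 137.0, 138.0, 138.0, 138.0, 137.0, 138.0, 138.0, 138.0, 138.0]
[136.0, 136.0, 137.0, 136.0, 137.0, 137.0, 138.0, 138.0, 137.0, 137.0, 135.0, 130.0, 126.0, 130.0, 146.0, 164.0, 179.0, 191.0, 203.0, 213.0, 222.0, 228.0, 231.0, 234.0, 233.0, 231.0, 228.0, 224.0, 220.0, 216.0, 210.0, 202.0, 193.0, 181.0, 167.0, 150.0, 133.0, 123.0, 124.0, 131.0, 136.0, 138.0, 138.0, 137.0, 137.0, 138.0, 138.0, 138.0, 138.0, 138.0]
138 246.3 268.0 [55.4  1.3 -5. ]
144 246.3 268.1 [52.4  1.3 -7. ]
150 246.3 267.9 [48.9  1.3 -6.3]
156 246.7 267.8 [45.   1.4 -3.8]
162 246.6 267.5 [41.4  1.2 -3.1]
168 246.5 267.4 [38.   1.2 -3.5]
174 246.5 267.2 [34.5  1.1 -4. ]
180 246.5 267.1 [30.8  1.1 -3.5]
186 246.5 266.8 [26.8  1.  -2.6]
192 246.7 267.0 [23.2  1.1 -2.9]
198 246.7 266.7 [19.1  1.  -2.1]
204 246.6 264.7 [ 8.9  0.4 14.6]
210 245.8 267.7 [ 18.2   1.  -19. ]
```

```bash
python3 -m handwheel '[{"tx":0.005,"ty":-0.0011,"tz":0,"ax":0,"ay":0,"az":0,"jaw":-1},{"tx":0,"ty":0,"tz":0.005,"ax":0,"ay":0,"az":0,"jaw":-1},{"tx":0,"ty":0,"tz":0.005,"ax":0,"ay":0,"az":0,"jaw":-1},{"tx":0,"ty":0,"tz":0.005,"ax":0,"ay":0,"az":0,"jaw":-1},{"tx":0,"ty":0,"tz":0.005,"ax":0,"ay":0,"az":0,"jaw":-1},{"tx":0,"ty":0,"tz":0.003,"ax":0,"ay":0,"az":0,"jaw":-1},{"tx":0,"ty":0,"tz":0.002,"ax":0,"ay":0,"az":0,"jaw":-1},{"tx":0,"ty":0,"tz":0,"ax":0,"ay":0,"az":0,"jaw":-1},{"tx":0,"ty":0,"tz":0,"ax":0,"ay":0,"az":0,"jaw":-1},{"tx":0,"ty":0,"tz":0,"ax":0,"ay":0,"az":0,"jaw":-1}]' 80
python3 - <<'E'
from h import *
T,o=tool();print(o['ee_pos'],o['tcp_rot'],o['wrist_force']);snap('wrist','g2',(150,0,370,165),3.6)
E
```

```text
time: 33.3
ee_pos: [0.6151, 0.2764, 0.0237]
tcp_rot: [-179.9, -0.0, -94.7]
wrist_force: [-0.3, 0.2, -0.9]
opening: 0.0196
grasp_force: 78.6
[0.61513887 0.27635542 0.02369837] [-1.79896385e+02 -4.04794864e-02 -9.47025046e+01] [-0.26131096  0.1866406  -0.88696784]
```

Run:
```python
from h import *
d=np.load('pics/g2.npz');im=d['im'];g=cv2.GaussianBlur(im,(3,3),0).mean(2);T,o=tool();Ti=np.linalg.inv(T);E=np.linalg.inv(d['E'])@T
K=d['K']
def pr(v):
    p=K@(E@np.r_[np.array(v)*.001,1])[:3];return p[:2]/p[2]
zt=(T[2,3]-.078)*1000
for n,v in (('ear outer corners',[75.7,-17,zt]),('',[75.7,17,zt]),('tip',[70.5,0,-39.7]),('pin',[55,0,-39.7])):print(n,np.round(pr(v),1))
c=np.round(pr([78.7,0,zt])).astype(int)
for r in range(c[1]-3,c[1]+3):print('earrow',r,g[r,c[0]-50:c[0]+50].astype(int).tolist(),c[0]-50)
t=np.round(pr([60,0,-39.7])).astype(int)
print('pinrow',t[1],g[t[1],t[0]-25:t[0]+25].astype(int).tolist(),t[0]-25)
print('pincol',g[max(0,c[1]-10):t[1],t[0]].astype(int).tolist(),max(0,c[1]-10))
```

```text
ear outer corners [212.6 103. ]
 [300.7 103. ]
tip [256.7 113.9]
pin [256.7 149.1]
earrow 92 [108, 67, 60, 60, 60, 60, 59, 64, 96, 157, 211, 235, 239, 239, 240, 240, 240, 240, 240, 239, 239, 239, 239, 239, 239, 240, 240, 240, 240, 240, 239, 239, 239, 239, 240, 240, 240, 240, 240, 239, 239, 239, 240, 240, 240, 240, 240, 240, 239, 239, 239, 239, 239, 239, 238, 238, 238, 238, 238, 238, 238, 238, 238, 238, 237, 238, 238, 238, 238, 238, 239, 239, 239, 239, 238, 238, 238, 238, 239, 239, 240, 240, 240, 240, 239, 238, 237, 237, 237, 237, 237, 237, 236, 236, 237, 238, 238, 234, 209, 153] 207
earrow 93 [109, 68, 61, 61, 60, 58, 59, 64, 94, 154, 209, 234, 239, 240, 240, 240, 240, 240, 240, 239, 239, 239, 239, 239, 239, 239, 240, 240, 240, 240, 239, 239, 239, 239, 240, 240, 240, 240, 240, 239, 239, 239, 240, 240, 240, 240, 239, 240, 239, 239, 239, 239, 238, 238, 238, 238, 238, 238, 238, 238, 238, 238, 238, 237, 237, 237, 238, 238, 238, 239, 239, 239, 239, 238, 238, 238, 238, 239, 239, 240, 240, 240, 240, 239, 238, 238, 237, 238, 238, 237, 237, 237, 236, 236, 236, 238, 238, 233, 204, 147] 207
ear
[... 1855 characters left out ...]
 238, 238, 238, 238, 238, 238, 238, 238, 239, 240, 240, 240, 240, 239, 238, 237, 237, 237, 237, 237, 237, 236, 236, 236, 236, 237, 238, 238, 240, 239, 233, 205, 158] 207
pinrow 138 [136, 135, 134, 134, 136, 136, 136, 135, 135, 135, 131, 123, 118, 128, 145, 161, 175, 187, 198, 208, 217, 225, 231, 236, 238, 238, 236, 233, 229, 225, 219, 213, 204, 193, 182, 169, 153, 134, 122, 124, 132, 135, 136, 136, 137, 136, 135, 135, 136, 135] 232
pincol [183, 227, 239, 240, 240, 239, 239, 239, 239, 238, 238, 238, 239, 238, 238, 232, 200, 139, 87, 68, 66, 67, 68, 68, 67, 67, 69, 78, 92, 109, 145, 193, 220, 227, 228, 229, 230, 231, 232, 233, 233, 235, 235, 235, 236, 237, 237, 237, 237, 238, 238, 238, 238] 85
```

```bash
python3 -m handwheel '[{"tx":0,"ty":0.0015,"tz":0.0034,"ax":0,"ay":0,"az":0,"jaw":-1},{"tx":0,"ty":0,"tz":0,"ax":0,"ay":0,"az":0,"jaw":-1},{"tx":0,"ty":0,"tz":0,"ax":0,"ay":0,"az":0,"jaw":-1},{"tx":0.003,"ty":0,"tz":0,"ax":0,"ay":0,"az":0,"jaw":-1},{"tx":0.003,"ty":0,"tz":0,"ax":0,"ay":0,"az":0,"jaw":-1},{"tx":0.003,"ty":0,"tz":0,"ax":0,"ay":0,"az":0,"jaw":-1},{"tx":0.002,"ty":0,"tz":0,"ax":0,"ay":0,"az":0,"jaw":-1},{"tx":0,"ty":0,"tz":0,"ax":0,"ay":0,"az":0,"jaw":-1},{"tx":0,"ty":0,"tz":0,"ax":0,"ay":0,"az":0,"jaw":-1},{"tx":0,"ty":0,"tz":0,"ax":0,"ay":0,"az":0,"jaw":-1}]' 80
```

```text
time: 34.6
ee_pos: [0.6127, 0.2656, 0.0201]
tcp_rot: [-179.9, -0.0, -94.7]
wrist_force: [0.6, -0.3, -0.7]
opening: 0.0202
grasp_force: 78.6
```

```bash
python3 -m handwheel '[{"tx":0.002,"ty":0,"tz":0,"ax":0,"ay":0,"az":0,"jaw":-1},{"tx":0.002,"ty":0,"tz":0,"ax":0,"ay":0,"az":0,"jaw":-1},{"tx":0.002,"ty":0,"tz":0,"ax":0,"ay":0,"az":0,"jaw":-1},{"tx":0.002,"ty":0,"tz":0,"ax":0,"ay":0,"az":0,"jaw":-1},{"tx":0,"ty":0,"tz":0,"ax":0,"ay":0,"az":0,"jaw":-1},{"tx":0,"ty":0,"tz":0,"ax":0,"ay":0,"az":0,"jaw":-1},{"tx":0,"ty":0,"tz":0,"ax":0,"ay":0,"az":0,"jaw":-1},{"tx":0,"ty":0,"tz":0,"ax":0,"ay":0,"az":0,"jaw":-1},{"tx":0,"ty":0,"tz":0,"ax":0,"ay":0,"az":0,"jaw":-1},{"tx":0,"ty":0,"tz":0,"ax":0,"ay":0,"az":0,"jaw":-1}]'
python3 - <<'E'
from h import *
o=tool()[1];print(o['wrist_force'],o['torque'],o['ee_pos'])
E
```

```text
time: 35.85
ee_pos: [0.612, 0.2575, 0.0201]
tcp_rot: [-179.9, -0.0, -94.7]
wrist_force: [0.4, 0.0, -0.4]
opening: 0.0199
grasp_force: 78.6
[ 0.44413671  0.0323321  -0.42609105] [ 0.01586574 -0.00436681 -0.02540027] [0.61201063 0.25752602 0.02010326]
```

```bash
python3 -m handwheel '[{"tx":0.002,"ty":0,"tz":0,"ax":0,"ay":0,"az":0,"jaw":-1},{"tx":0.002,"ty":0,"tz":0,"ax":0,"ay":0,"az":0,"jaw":-1},{"tx":0.002,"ty":0,"tz":0,"ax":0,"ay":0,"az":0,"jaw":-1},{"tx":0.002,"ty":0,"tz":0,"ax":0,"ay":0,"az":0,"jaw":-1},{"tx":0.002,"ty":0,"tz":0,"ax":0,"ay":0,"az":0,"jaw":-1},{"tx":0.002,"ty":0,"tz":0,"ax":0,"ay":0,"az":0,"jaw":-1},{"tx":0.002,"ty":0,"tz":0,"ax":0,"ay":0,"az":0,"jaw":-1},{"tx":0.002,"ty":0,"tz":0,"ax":0,"ay":0,"az":0,"jaw":-1},{"tx":0,"ty":0,"tz":0,"ax":0,"ay":0,"az":0,"jaw":-1},{"tx":0,"ty":0,"tz":0,"ax":0,"ay":0,"az":0,"jaw":-1}]'
python3 - <<'E'
from h import *
o=tool()[1];print(o['wrist_force'],o['torque'],o['ee_pos'])
E
```

```text
time: 37.1
ee_pos: [0.6107, 0.2416, 0.0201]
tcp_rot: [-179.9, -0.0, -94.7]
wrist_force: [-0.3, 0.1, -0.7]
opening: 0.0195
grasp_force: 78.6
[-0.31204561  0.06593475 -0.71454036] [0.05220845 0.07227987 0.03452112] [0.61067076 0.24157938 0.0201048 ]
```

```bash
python3 -m handwheel '[{"tx":0.002,"ty":0,"tz":0,"ax":0,"ay":0,"az":0,"jaw":-1},{"tx":0.002,"ty":0,"tz":0,"ax":0,"ay":0,"az":0,"jaw":-1},{"tx":0.002,"ty":0,"tz":0,"ax":0,"ay":0,"az":0,"jaw":-1},{"tx":0.002,"ty":0,"tz":0,"ax":0,"ay":0,"az":0,"jaw":-1},{"tx":0.002,"ty":0,"tz":0,"ax":0,"ay":0,"az":0,"jaw":-1},{"tx":0.002,"ty":0,"tz":0,"ax":0,"ay":0,"az":0,"jaw":-1},{"tx":0.002,"ty":0,"tz":0,"ax":0,"ay":0,"az":0,"jaw":-1},{"tx":0.002,"ty":0,"tz":0,"ax":0,"ay":0,"az":0,"jaw":-1},{"tx":0.002,"ty":0,"tz":0,"ax":0,"ay":0,"az":0,"jaw":-1},{"tx":0,"ty":0,"tz":0,"ax":0,"ay":0,"az":0,"jaw":-1}]'
python3 - <<'E'
from h import *
o=tool()[1];print(o['wrist_force'],o['torque'],o['ee_pos'])
E
```

```text
time: 38.35
ee_pos: [0.6092, 0.2235, 0.0202]
tcp_rot: [-179.9, -0.0, -94.7]
wrist_force: [0.0, 0.2, 0.2]
opening: 0.0197
grasp_force: 78.6
[0.01193308 0.18062953 0.15838871] [-0.03651071  0.02050578 -0.01429317] [0.60923043 0.22348486 0.02016218]
```

Through both ears with no force. The last few mm go slowly until the grip meets the ear.

```bash
python3 -m handwheel '[{"tx":0.001,"ty":0,"tz":0,"ax":0,"ay":0,"az":0,"jaw":-1},{"tx":0.001,"ty":0,"tz":0,"ax":0,"ay":0,"az":0,"jaw":-1},{"tx":0.0005,"ty":0,"tz":0,"ax":0,"ay":0,"az":0,"jaw":-1},{"tx":0,"ty":0,"tz":0,"ax":0,"ay":0,"az":0,"jaw":-1},{"tx":0,"ty":0,"tz":0,"ax":0,"ay":0,"az":0,"jaw":-1},{"tx":0.0005,"ty":0,"tz":0,"ax":0,"ay":0,"az":0,"jaw":-1},{"tx":0.0005,"ty":0,"tz":0,"ax":0,"ay":0,"az":0,"jaw":-1},{"tx":0,"ty":0,"tz":0,"ax":0,"ay":0,"az":0,"jaw":-1},{"tx":0,"ty":0,"tz":0,"ax":0,"ay":0,"az":0,"jaw":-1},{"tx":0,"ty":0,"tz":0,"ax":0,"ay":0,"az":0,"jaw":-1}]'
```

```text
time: 39.6
ee_pos: [0.6089, 0.2202, 0.0201]
tcp_rot: [-179.9, -0.0, -94.7]
wrist_force: [-0.6, -0.2, -1.6]
opening: 0.0198
grasp_force: 78.6
```

```bash
python3 -m handwheel '[{"tx":0.0005,"ty":0,"tz":0,"ax":0,"ay":0,"az":0,"jaw":-1},{"tx":0,"ty":0,"tz":0,"ax":0,"ay":0,"az":0,"jaw":-1},{"tx":0.0005,"ty":0,"tz":0,"ax":0,"ay":0,"az":0,"jaw":-1},{"tx":0,"ty":0,"tz":0,"ax":0,"ay":0,"az":0,"jaw":-1},{"tx":0.0005,"ty":0,"tz":0,"ax":0,"ay":0,"az":0,"jaw":-1},{"tx":0,"ty":0,"tz":0,"ax":0,"ay":0,"az":0,"jaw":-1},{"tx":0,"ty":0,"tz":0,"ax":0,"ay":0,"az":0,"jaw":-1},{"tx":0,"ty":0,"tz":0,"ax":0,"ay":0,"az":0,"jaw":-1},{"tx":0,"ty":0,"tz":0,"ax":0,"ay":0,"az":0,"jaw":-1},{"tx":0,"ty":0,"tz":0,"ax":0,"ay":0,"az":0,"jaw":-1}]'
```

```text
time: 40.85
ee_pos: [0.6088, 0.2186, 0.0201]
tcp_rot: [-179.9, -0.0, -94.7]
wrist_force: [-0.1, -0.1, -0.1]
opening: 0.0195
grasp_force: 78.6
```

```bash
python3 -m handwheel '[{"tx":0.0005,"ty":0,"tz":0,"ax":0,"ay":0,"az":0,"jaw":-1},{"tx":0,"ty":0,"tz":0,"ax":0,"ay":0,"az":0,"jaw":-1},{"tx":0.0005,"ty":0,"tz":0,"ax":0,"ay":0,"az":0,"jaw":-1},{"tx":0,"ty":0,"tz":0,"ax":0,"ay":0,"az":0,"jaw":-1},{"tx":0,"ty":0,"tz":0,"ax":0,"ay":0,"az":0,"jaw":-1},{"tx":0,"ty":0,"tz":0,"ax":0,"ay":0,"az":0,"jaw":-1},{"tx":0,"ty":0,"tz":0,"ax":0,"ay":0,"az":0,"jaw":-1},{"tx":0,"ty":0,"tz":0,"ax":0,"ay":0,"az":0,"jaw":-1},{"tx":0,"ty":0,"tz":0,"ax":0,"ay":0,"az":0,"jaw":-1},{"tx":0,"ty":0,"tz":0,"ax":0,"ay":0,"az":0,"jaw":-1}]'
```

```text
time: 42.1
ee_pos: [0.6088, 0.2184, 0.0202]
tcp_rot: [-179.9, 0.0, -94.7]
wrist_force: [-0.2, 4.6, -2.0]
opening: 0.0198
grasp_force: 78.5
```

```bash
python3 -m handwheel '[{"tx":0.0005,"ty":0,"tz":0,"ax":0,"ay":0,"az":0,"jaw":-1},{"tx":0,"ty":0,"tz":0,"ax":0,"ay":0,"az":0,"jaw":-1},{"tx":0,"ty":0,"tz":0,"ax":0,"ay":0,"az":0,"jaw":-1},{"tx":0,"ty":0,"tz":0,"ax":0,"ay":0,"az":0,"jaw":-0.1},{"tx":0,"ty":0,"tz":0,"ax":0,"ay":0,"az":0,"jaw":-0.1},{"tx":0,"ty":0,"tz":0,"ax":0,"ay":0,"az":0,"jaw":-0.1},{"tx":0,"ty":0,"tz":0,"ax":0,"ay":0,"az":0,"jaw":-0.1},{"tx":0,"ty":0,"tz":-0.005,"ax":0,"ay":0,"az":0,"jaw":-0.1},{"tx":0,"ty":0,"tz":-0.01,"ax":0,"ay":0,"az":0,"jaw":-0.1},{"tx":0,"ty":0,"tz":-0.02,"ax":0,"ay":0,"az":0,"jaw":-0.1}]'
python3 -m handwheel '[{"tx":0,"ty":0,"tz":-0.03,"ax":0,"ay":0,"az":0,"jaw":-0.1},{"tx":0,"ty":0,"tz":-0.03,"ax":0,"ay":0,"az":0,"jaw":-0.1},{"tx":-0.03,"ty":0,"tz":-0.02,"ax":0,"ay":0,"az":0,"jaw":-0.1},{"tx":-0.03,"ty":0,"tz":0,"ax":0,"ay":0,"az":0,"jaw":-0.1},{"tx":0,"ty":0,"tz":0,"ax":0,"ay":0,"az":0,"jaw":-0.1},{"tx":0,"ty":0,"tz":0,"ax":0,"ay":0,"az":0,"jaw":-0.1},{"tx":0,"ty":0,"tz":0,"ax":0,"ay":0,"az":0,"jaw":-0.1},{"tx":0,"ty":0,"tz":0,"ax":0,"ay":0,"az":0,"jaw":-0.1},{"tx":0,"ty":0,"tz":0,"ax":0,"ay":0,"az":0,"jaw":-0.1},{"tx":0,"ty":0,"tz":0,"ax":0,"ay":0,"az":0,"jaw":-0.1}]'
python3 - <<'E'
from h import *
T,o=tool();print(o['ee_pos'],o['tcp_rot'])
snap('wrist','v1',(150,60,370,225),3.6)
d=np.load('pics/v1.npz');E=np.linalg.inv(d['E']);K=d['K'];g=cv2.GaussianBlur(d['im'],(3,3),0).mean(2).astype(int)
ps=np.radians(-4.7);M=np.array([[np.cos(ps),-np.sin(ps)],[np.sin(ps),np.cos(ps)]])
def pr(v,z):
    p=K@(E@np.r_[np.array([.6058,.181])+M@np.array(v)*.001,z,1])[:3];return p[:2]/p[2]
for n,v,z in(('ear outer top',[0,19.5],.078),('grip front',[0,19.5],.066),('grip rear',[0,55.5],.066),('grip corner',[11,40],.066),('grip corner',[-11,40],.066),('tip',[0,-32.5],.06),('ear- outer',[0,-19.5],.078)):print(n,np.round(pr(v,z),1))
a=pr([0,40],.066);c=int(round(a[0]));r0=int(pr([0,-40],.06)[1]);r1=int(pr([0,65],.066)[1])
print('col',c,r0,g[r0:r1,c].tolist());r=int(a[1]);print('row',r,c-30,g[r,c-30:c+30].tolist())
E
```

```text
time: 43.35
ee_pos: [0.6083, 0.217, 0.0558]
tcp_rot: [-180.0, -0.1, -94.7]
wrist_force: [0.1, -0.3, 0.4]
opening: 0.0384
grasp_force: 0.0
time: 44.6
ee_pos: [0.6134, 0.2769, 0.1351]
tcp_rot: [-179.9, -0.0, -94.7]
wrist_force: [-1.0, 0.2, 0.5]
opening: 0.0382
grasp_force: 0.0
[0.61343912 0.27686146 0.13511855] [-1.79911773e+02 -4.90923028e-02 -9.47161657e+01]
ear outer top [256.5  94.9]
grip front [256.6  94.6]
grip rear [256.6 141.4]
grip corner [242.7 121.8]
grip corner [270.5 121.8]
tip [256.6  20.1]
ear- outer [256.5  35.7]
col 257 8 [134, 134, 133, 132, 133, 133, 132, 132, 133, 133, 135, 148, 174, 200, 212, 216, 218, 220, 223, 224, 224, 225, 226, 227, 228, 228, 229, 230, 233, 236, 237, 237, 237, 236, 237, 237, 230, 196, 146, 143, 192, 230, 238, 238, 238, 238, 238, 238, 238, 239, 239, 239, 238, 238, 238, 239, 238, 239, 239, 239, 239, 239, 239, 239, 239, 239, 239, 239, 239, 239, 239, 240, 239, 239, 239, 232, 209, 184, 191, 218, 234, 236, 236, 235, 235, 235, 218, 161, 87, 43, 41, 49, 50, 49, 47, 48, 47, 48, 47, 47, 48, 48, 46, 46, 47, 48, 47, 46, 45, 46, 45, 43, 44, 46, 46, 46, 45, 45, 44, 43, 42, 42, 41, 41, 40, 39, 38, 38, 38, 39, 39, 35, 35, 51, 83, 116, 132, 136, 136, 136, 137, 137, 136, 136, 136]
row 121 227 [137, 137, 136, 136, 136, 136, 136, 136, 135, 135, 136, 136, 135, 136, 135, 123, 91, 56, 39, 39, 41, 41, 42, 43, 44, 45, 46, 47, 46, 45, 46, 46, 46, 46, 45, 45, 44, 44, 44, 44, 42, 36, 40, 65, 103, 126, 133, 134, 134, 135, 136, 137, 135, 135, 135, 136, 135, 134, 135, 135]
```

```bash
python3 -c "
from workcell import workorder;print(workorder.job_done())"
```

```text
the job is handed in; nothing more can be done
None
```

The neck lies flat in the bracket and the long pin is home through both ears and the tongue. It went in from the +y side, and its grip and tip showed within about half a pixel of their home positions in the last wrist picture. Everything was let go and the job handed in at about 45 s; I didn't re-photograph the bystanders, but the arm met no unexpected contact.

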